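# Change over the port flanges of a test chamber

### The job

The three-stud port is closed with a blank flange: swap it with the hose flange whose holes match those three studs, so that the hose flange sits fully down over the studs and the blank lies flat in the middle of the round pad that this hose flange came from (the empty pad is there for parking). Also fit the other hose flange fully down over the studs of the open four-stud port. Leave the jar and the wrench where they are.

Things in the scene. Friction and masses are not known exactly. Their poses are not given: they have to be found in the camera images.
- blank3_mid (a point): Blank flange, seated at first on the three-stud port: aluminium plate 96x96x10 mm, 0.35 kg, grip block 30x30 mm (sides parallel) on its middle, 10 to 55 mm above the underside; no spigot; 16 mm through holes at (x,y) (-34,-34), (-34,34), (34,0) mm: fits one way round. Point: on the centre line, half-way up the block, 32.5 mm above the underside, z up. Grip the block's top half.
- hose3_mid (a point): Three-hole hose flange, at first on a pad: aluminium plate 96x96x10 mm, 0.35 kg, grip block 30x30 mm (sides parallel) on its middle, 10 to 55 mm above the underside; ribbed brass spigot, 18 mm wide, up to 75 mm; 16 mm through holes at (x,y) (-34,-34), (-34,34), (34,0) mm: fits one way round. Point: on the centre line, half-way up the block, 32.5 mm above the underside, z up. Grip the block's top half.
- hose4_mid (a point): Four-hole hose flange, at first on another pad: aluminium plate 96x96x10 mm, 0.35 kg, grip block 30x30 mm (sides parallel) on its middle, 10 to 55 mm above the underside; ribbed brass spigot, 18 mm wide, up to 75 mm; 16 mm through holes at the corners (x,y) (+-34,+-34) mm: fits in four quarter turns. Point: on the centre line, half-way up the block, 32.5 mm above the underside, z up. Grip the block's top half.
- port3: Fixed three-stud port: black block 104 x 104 x 20 mm with three upright steel studs, 8 mm thick, tips tapered, rising 18 mm above its top (8 mm above a seated flange plate), at (x,y) = (-34, -34), (-34, +34) and (+34, 0) mm in its own frame. Origin: centre of its underside, z up; a seated flange's underside is 20 mm above it.
- port4: Fixed four-stud port: black block 104 x 104 x 20 mm with four upright steel studs, 8 mm thick, tips tapered, rising 18 mm above its top (8 mm above a seated flange plate), at (x,y) = (+-34, +-34) mm in its own frame. Origin: centre of its underside, z up; a seated flange's underside is 20 mm above it.
- pad3: Flat round black rubber pad, 136 mm across and 6 mm thick, fixed on the bench; origin at the centre of its underside, z up. All three pads look alike. This is the pad on which the three-hole hose flange lies at the start; the blank belongs here in the end.
- pad4: Flat round black rubber pad, 136 mm across and 6 mm thick, fixed on the bench; origin at the centre of its underside, z up. All three pads look alike. This is the pad on which the four-hole hose flange lies at the start.
- pad_free: Flat round black rubber pad, 136 mm across and 6 mm thick, fixed on the bench; origin at the centre of its underside, z up. All three pads look alike. This one is empty at the start.
- jar: Closed amber glass jar with a white cap, 52 mm wide and 75 mm tall, standing on the bench to the left of the work; origin at the centre of its underside. Not to be disturbed.
- wrench: Steel open-ended wrench, 150 mm long, lying on the bench to the right of the work; origin at the middle of its underside. Not to be disturbed.
Things that resemble listed ones, but are neither listed nor needed, are in the scene too. What is shaped like the part that bears hose4_mid but orange is not meant. Leave any orange or turquoise look-alike of the part that bears blank3_mid alone.

How it is judged:
By the outcome, as a careful person would: the job done as asked, in the order asked, and still so for the second after the job is handed in, with the robot touching nothing.
It also fails if it takes over 102 s, if anything falls off the work surface, if the arm or the gripper's body presses on something with over 40 N, if the wrist force passes 120 N, or if a joint passes its speed limit or range.

### The arm

A 6-joint arm with a two-finger parallel gripper is mounted at the origin on the work surface. World frame = base frame: x ahead of the robot, y to its left, z up, the work surface at z = 0. Lengths are in mm, angles in rad, forces in N, time in s.
With the tool pointing down it reaches from about 275 to 1000 mm from the base axis. Payload 8.4 kg.
Tool frame: the origin (TCP) lies at the centre of the arm's flange, where the gripper is bolted on; the fingertips stand r.tip_extent ahead of it and the grasp point (between the pads) lies 155 mm ahead of it (r.tip_extent is the distance from the TCP to the fingertips, in mm); z points along the fingers, y is the direction in which the jaws open and shut (so a half turn about z gives the same grasp; the last joint's range is limited). The gripper opens to 85 mm and grips with 20 to 120 N. Pads are 22 mm wide; open, the fingers measure 114 mm over their backs; the gripper's body (76 mm by 85 mm) begins 54 mm behind the grasp point. The pads swing forward as they close: fully open they stand 13 mm farther back than shut.
Start: joints at [-1.333, 0.353, 1.633, -0, 1.155, -0.002], TCP at [148.441, -607.12, 404.681] pointing down, gripper open.
Joint ranges: [-2.63, 2.63], [-0.92, 2.1], [0.06, 2.66], [-1.3, 4.44], [0, 2.69], [-3.02, 3.02]. Speed limits (rad/s): [2.22, 2.22, 2.79, 3.14, 3.14, 3.14].

### API

Orientations are given as [roll, pitch, yaw] about the fixed x, y, z axes, in that order (R = Rz(yaw) Ry(pitch) Rx(roll)).
In Python, from rig import sense, grab_frame, job, r gives the robot as it stands. The module is installed in compiled form; this text tells all that it offers.
- The arm moves only by the shell command python3 -m creep 'ROWS' [FORCE]. ROWS is JSON, a list of rows, each a list of 7 numbers: the turn, a rotation vector about the tool's x, y, z in rad, then the shift along the tool's x, y, z in mm, then the closure, from 0 (fully open) to 1 (shut). In form: [[wx, wy, wz, dx, dy, dz, fingers], ...]. A call has 1 to 10 rows; each row shifts and turns the pose as measured when the row begins, along the tool's axes as they then stand; what a row does not reach is not made up. A row lasts 1/12 s, in which the tool goes at most 41.7 mm and 7.16 degrees, less where a joint would pass 70% of its speed; a pose out of reach is approached as far as the arm can. A call with a gripper value outside its range is refused whole. The fingers move at their own pace and stop on an object; FORCE is the grip in N (left out, the last holds). Time passes only in rows, so rows that do not move let the fingers close. It gives the time, the measured TCP pose, the force and the opening at its end, in the units of the state.
- sense(): the state, without advancing time (a new reading comes with each control period).
- grab_frame(name): name is "side" or "top" or "wrist"; returns a dict with "color" (400x640x3 uint8, red, green, blue), "mtx" (3x3 intrinsics, pixels), "T" (4x4, takes a point from camera to world coordinates). Camera axes: x right, y down, z forward; pixel columns grow to the right and rows downward; lengths in mm; the calibration is good to about 2 mm. A picture is of the moment at which its call begins. There is no depth.
- job.sign_off(): hands the job in, once; it reports no verdict.
The state is a dict: "clock": time; "qpos": joint angles; "qvel": joint speeds; "joint_efforts": joint torques, N m; "eef_pos": TCP position; "tcp_rot": TCP orientation; "contact_force": force on the tool from outside, world axes, zero at the start; "wrist_torque": the same for the moment, N m; "opening": opening from 0.0 (shut) to 1.0 (fully open).
Only numpy, scipy, OpenCV 4.12 (cv2) and the standard library are available. Lean on these libraries where they do the work, as an engineer would, in place of code of your own. Each camera call takes 0.05 s, during which the arm holds its last target.

## Working session

There is one attempt and no reset: what is moved stays moved. The work goes in short steps, Python scripts to look and compute and a shell command to move; the robot and the scene stay as the last step left them, time stands still between calls to the robot, and variables do not carry over. Pictures are saved under pics/ and viewed, and the job is handed in when it is done.

```bash
mkdir -p pics; python3 - <<'E'
from rig import sense, grab_frame, job, r
import cv2,numpy as np
s=sense()
print(s, r.tip_extent)
for n in ("side","top","wrist"):
    f=grab_frame(n)
    cv2.imwrite(f"pics/{n}0.png",f["color"][:,:,::-1])
    print(n,f["mtx"].round(1).tolist(),f["T"].round(3).tolist())
E
```

```text
{'clock': 0.0, 'qpos': array([-1.33342405e+00,  3.53655265e-01,  1.63415606e+00, -1.93362715e-05,
        1.15515418e+00, -2.44084525e-03]), 'qvel': array([ 1.20033121e-03,  6.38232994e-05,  1.54467267e-04, -3.56071154e-05,
        6.37063823e-04, -1.64218972e-04]), 'joint_efforts': array([-2.62385263e-03, -6.05254483e+01, -3.42074382e+01, -1.50358424e-04,
        9.23440995e-03, -1.58186526e-05]), 'eef_pos': array([ 148.36749179, -606.89140956,  403.94767492]), 'tcp_rot': array([-3.14021976e+00,  1.43282280e-05,  2.39820947e-01]), 'contact_force': array([ 1.27108186, -0.53219723, -0.41622912]), 'wrist_torque': array([-0.04447586,  0.02946263, -0.02776406]), 'opening': 1.0018570594665406} 173.4
side [[417.1, 0.0, 311.7], [0.0, 417.1, 202.0], [0.0, 0.0, 1.0]] [[-0.988, -0.096, 0.119, 296.965], [-0.152, 0.549, -0.822, 1137.048], [0.013, -0.83, -0.557, 838.948], [0.0, 0.0, 0.0, 1.0]]
top [[447.0, 0.0, 321.9], [0.0, 447.0, 206.4], [0.0, 0.0, 1.0]] [[-0.016, -0.987, 0.157, 266.789], [-1.0, 0.016, 0.001, -15.834], [-0.004, -0.157, -0.988, 1252.272], [0.0, 0.0, 0.0, 1.0]]
wrist [[341.7, 0.0, 317.0], [0.0, 341.7, 201.0], [0.0, 0.0, 1.0]] [[0.237, -0.92, -0.311, 227.813], [-0.972, -0.225, -0.075, -587.314], [-0.001, 0.32, -0.947, 374.648], [0.0, 0.0, 0.0, 1.0]]
```

View pics/top0.png

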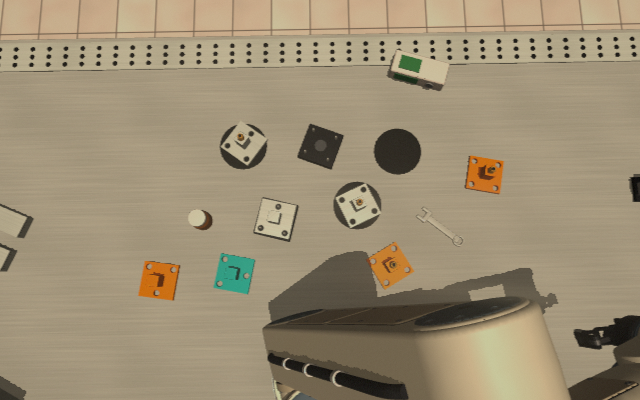

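View pics/side0.png

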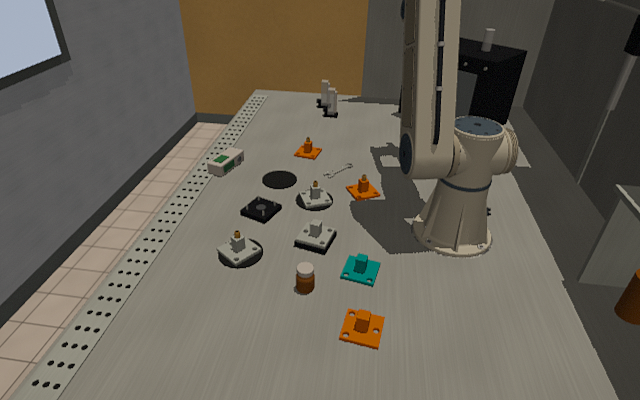

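View pics/wrist0.png

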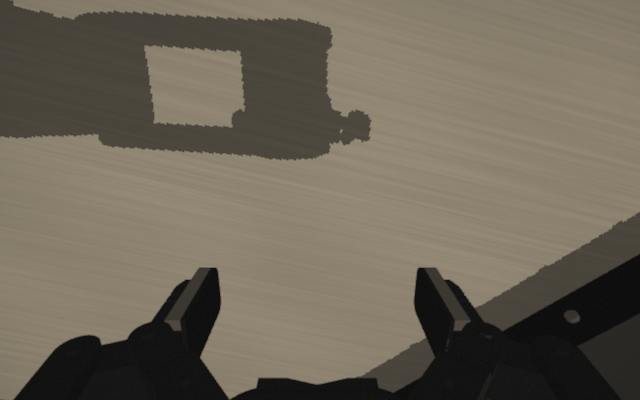

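```bash
python3 - <<'E'
import cv2
im=cv2.imread("pics/top0.png")
cv2.imwrite("pics/topz.png",cv2.resize(im[110:260,200:440],None,fx=3.3,fy=3.3,interpolation=cv2.INTER_CUBIC))
im=cv2.imread("pics/side0.png")
cv2.imwrite("pics/sidez.png",cv2.resize(im[160:300,205:385],None,fx=4,fy=4,interpolation=cv2.INTER_CUBIC))
E
```

```text
(no output)
```

View pics/topz.png

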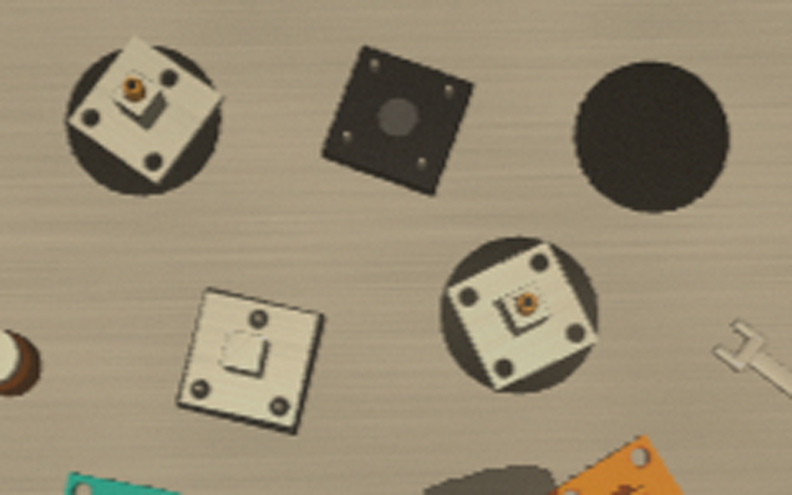

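View pics/sidez.png

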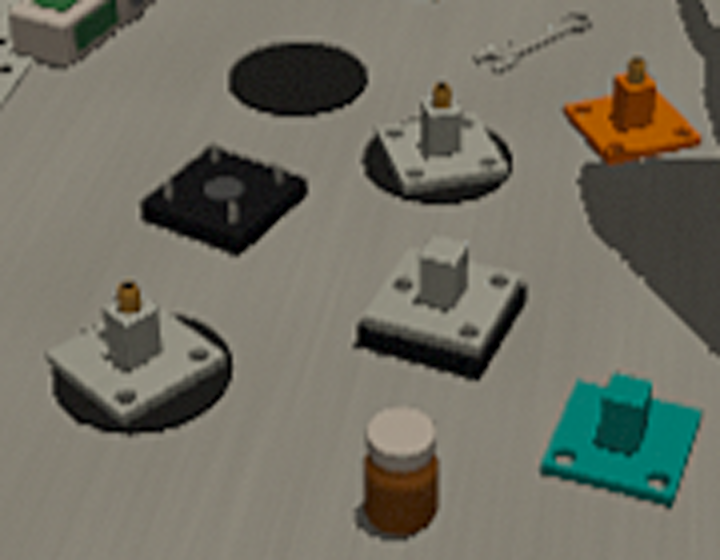

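```bash
cat > h.py <<'E'
import numpy as np,cv2
from rig import sense, grab_frame, job, r
H3=np.array([(-34,-34),(-34,34),(34,0)],float)
H4=np.array([(-34,-34),(34,-34),(34,34),(-34,34)],float)
def ray(f,px,z):
    K,T=f["mtx"],f["T"]
    px=np.atleast_2d(px).astype(float)
    d=np.c_[(px[:,0]-K[0,2])/K[0,0],(px[:,1]-K[1,2])/K[1,1],np.ones(len(px))]@T[:3,:3].T
    o=T[:3,3]; return o[:2]+d[:,:2]*((z-o[2])/d[:,2])[:,None]
def proj(f,P):
    K,T=f["mtx"],f["T"]; c=(np.asarray(P,float)-T[:3,3])@T[:3,:3]
    return np.c_[K[0,0]*c[:,0]/c[:,2]+K[0,2],K[1,1]*c[:,1]/c[:,2]+K[1,2]]
def cen(gray,p,rad,dark=True):
    "weighted centroid of dark (or bright) spot near p, iterated"
    p=np.array(p,float)
    for _ in range(5):
        x0,y0=(np.round(p)).astype(int); y,x=np.mgrid[y0-rad:y0+rad+1,x0-rad:x0+rad+1]
        g=gray[y0-rad:y0+rad+1,x0-rad:x0+rad+1].astype(float)
        lo,hi=np.percentile(g,[5,95]); w=np.clip(((lo+hi)/2-g) if dark else (g-(lo+hi)/2),0,None)
        w=w*((x-p[0])**2+(y-p[1])**2<=(rad+.5)**2)
        p=np.array([(w*x).sum(),(w*y).sum()])/w.sum()
    return p
def fit(model,pts):
    "rigid 2D fit over cyclic/any permutations -> xy,yaw,rms"
    import itertools
    best=None
    for pm in itertools.permutations(range(len(model))):
        q=pts[list(pm)]; a=model-model.mean(0); b=q-q.mean(0)
        s=(a[:,0]*b[:,1]-a[:,1]*b[:,0]).sum(); c=(a*b).sum(); th=np.arctan2(s,c)
        R=np.array([[np.cos(th),-np.sin(th)],[np.sin(th),np.cos(th)]])
        t=q.mean(0)-R@model.mean(0); e=np.sqrt((((model@R.T+t)-q)**2).sum(1).mean())
        if best is None or e<best[2]-1e-6: best=(t,th,e)
    return best
E
python3 - <<'E'
from h import *
f=grab_frame("top"); g=cv2.cvtColor(f["color"],cv2.COLOR_RGB2GRAY)
Z=lambda L:[np.array(p)/3.3+(200,110)-0.35 for p in L]
for n,L,m,z,dk in (("hose3",[(168,78),(91,117),(153,162)],H3,16,1),("blank",[(258,319),(200,389),(280,406)],H3,32,1),("hose4",[(540,262),(467,297),(576,333),(504,369)],H4,16,1),("port4",[(374,66),(449,91),(347,136),(422,162)],H4,30,0)):
    c=np.array([cen(g,p,4 if dk else 3,dk) for p in Z(L)]); w=ray(f,c,z); t,th,e=fit(m,w)
    print(n,c.round(1).tolist(),t.round(1),round(th,3),"deg",round(np.degrees(th),1),"rms",round(e,2), w.round(0).tolist())
g8=(g<70).astype(np.uint8)
for n,(x,y) in (("free",(397,151)),("pad4",(358,205)),("pad3",(243,145))):
    k=g8[y-26:y+27,x-26:x+27]; 
    c=max(cv2.findContours(k,0,2)[0],key=cv2.contourArea); (cx,cy),rr=cv2.minEnclosingCircle(c)
    print(n,cx+x-26,cy+y-26,rr,ray(f,(cx+x-26,cy+y-26),6).round(1))
E
```

```text
hose3 [[250.8, 133.3], [227.2, 145.2], [246.1, 158.6]] [652.6 206.9] -0.634 deg -36.3 rms 0.17 [[680.0, 187.0], [646.0, 254.0], [605.0, 200.0]]
blank [[278.0, 206.3], [260.4, 227.6], [284.4, 232.8]] [430.3 114.9] -0.228 deg -13.1 rms 0.13 [[463.0, 107.0], [405.0, 156.0], [389.0, 90.0]]
hose4 [[363.1, 189.1], [341.5, 199.5], [374.1, 210.5], [352.2, 221.1]] [ 466.  -114.6] 2.008 deg 115.0 rms 0.08 [[511.0, -131.0], [482.0, -69.0], [450.0, -160.0], [421.0, -98.0]]
port4 [[313.0, 128.7], [335.5, 136.3], [304.5, 150.4], [327.4, 158.3]] [642.3 -12. ] 2.78 deg 159.3 rms 0.32 [[686.0, 8.0], [662.0, -56.0], [623.0, 32.0], [598.0, -32.0]]
free 396.87696266174316 151.30104637145996 23.28011703491211 [[ 622.3 -232.5]]
pad4 341.5 213.0 14.534542083740234 [[445.5 -69.1]]
pad3 243.5 148.5 22.770694732666016 [[638.  209.2]]
```

```bash
cat > tgt.py <<'E'
import sys,numpy as np
from rig import sense
from scipy.spatial.transform import Rotation as Ro
x,y,z,yaw=map(float,sys.argv[1:5])
s=sense(); R=Ro.from_euler('xyz',s["tcp_rot"]); p=s["eef_pos"]
G=Ro.from_euler('xyz',[np.pi,0,np.radians(yaw)]); D=np.array([x,y,z])-p
print("t",round(s["clock"],2),"pos",p.round(1),"rpy deg",np.degrees(s["tcp_rot"]).round(2),"F",s["contact_force"].round(1),"open",round(float(s["opening"]),3),"q6",s["qpos"][[0,5]].round(2))
print("turn",(R.inv()*G).as_rotvec().round(4),"shift now",R.inv().apply(D).round(1),"shift after turn",G.inv().apply(D).round(1),"dist",round(np.linalg.norm(D),1))
E
python3 tgt.py 430.3 114.9 320 76.9
```

```text
t 0.2 pos [ 148.4 -607.   404.2] rpy deg [-179.95    0.     13.74] F [0.1 0.1 0.2] open 1.001 q6 [-1.33 -0.  ]
turn [-8.0000e-04 -5.0000e-04 -1.1023e+00] shift now [ 445.3 -634.2   84.8] shift after turn [767.  110.9  84.2] dist 779.5
```

```bash
python3 -m creep '[[0,0,-0.122,0,0,9,0],[0,0,-0.122,0,0,9,0],[0,0,-0.122,0,0,9,0],[0,0,-0.122,0,0,9,0],[0,0,-0.122,0,0,9,0],[0,0,-0.122,0,0,9,0],[0,0,-0.122,0,0,9,0],[0,0,-0.122,0,0,9,0],[0,0,-0.122,0,0,9,0]]'; python3 tgt.py 430.3 114.9 320 76.9
```

```text
clock: 0.95
eef_pos: [148.5, -607.2, 320.8]
tcp_rot: [3.141, 0.001, 1.363]
contact_force: [-0.0, 0.3, 0.2]
opening: 0.999
t 0.95 pos [ 148.5 -607.2  320.8] rpy deg [1.7998e+02 5.0000e-02 7.8100e+01] F [-0.   0.3  0.2] open 0.999 q6 [-1.33 -1.13]
turn [0.0004 0.0009 0.0209] shift now [7.647e+02 1.269e+02 1.000e-01] shift after turn [767.2 110.8   0.8] dist 775.1
```

```bash
python3 -m creep '[[0,0,0.021,40,6,0,0],[0,0,0,40,5.8,0,0],[0,0,0,40,5.8,0,0],[0,0,0,40,5.8,0,0],[0,0,0,40,5.8,0,0],[0,0,0,40,5.8,0,0],[0,0,0,40,5.8,0,0],[0,0,0,40,5.8,0,0],[0,0,0,40,5.8,0,0],[0,0,0,40,5.8,0,0]]'; python3 tgt.py 430.3 114.9 320 76.9
```

```text
clock: 1.78
eef_pos: [291.3, -222.0, 315.6]
tcp_rot: [3.141, 0.001, 1.344]
contact_force: [1.6, -0.7, -1.4]
opening: 0.999
t 1.78 pos [ 291.3 -222.   315.6] rpy deg [1.7997e+02 8.0000e-02 7.6980e+01] F [ 1.6 -0.7 -1.4] open 0.999 q6 [-0.65 -0.43]
turn [0.0006 0.0013 0.0015] shift now [359.6  59.6  -4.8] shift after turn [359.6  59.   -4.4] dist 364.5
```

```bash
python3 -m creep '[[0,0,0,40,6.5,-1,0],[0,0,0,40,6.5,-1,0],[0,0,0,40,6.5,-1,0],[0,0,0,40,6.5,-1,0],[0,0,0,40,6.5,0,0],[0,0,0,40,6.5,0,0],[0,0,0,40,6.5,0,0],[0,0,0,40,6.5,0,0],[0,0,0,36,6,0,0],[0,0,0,0,0,0,0]]'; python3 tgt.py 430.3 114.9 320 76.9; python3 - <<'E'
from h import *
for n in ("wrist","top"):
    f=grab_frame(n); cv2.imwrite(f"pics/{n}1.png",f["color"][:,:,::-1])
E
```

```text
clock: 2.62
eef_pos: [430.0, 130.0, 322.3]
tcp_rot: [3.131, -0.003, 1.346]
contact_force: [0.2, 0.3, -0.8]
opening: 1.005
t 2.62 pos [430.  130.  322.3] rpy deg [ 1.7938e+02 -1.5000e-01  7.7140e+01] F [ 0.2  0.3 -0.8] open 1.005 q6 [0.29 0.52]
turn [ 0.0108 -0.0027  0.0042] shift now [-14.7   3.6   2.3] shift after turn [-14.7   3.7   2.3] dist 15.3
```

View pics/wrist1.png

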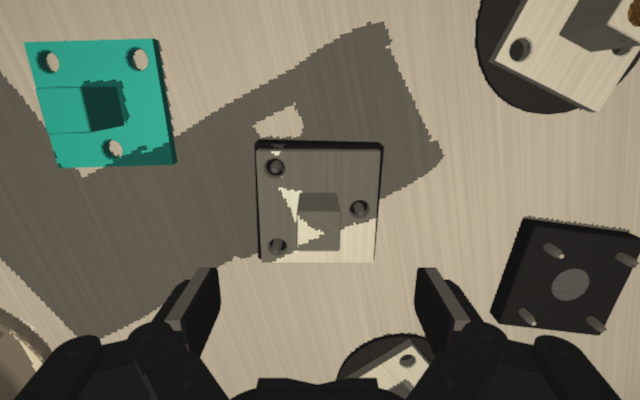

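View pics/top1.png

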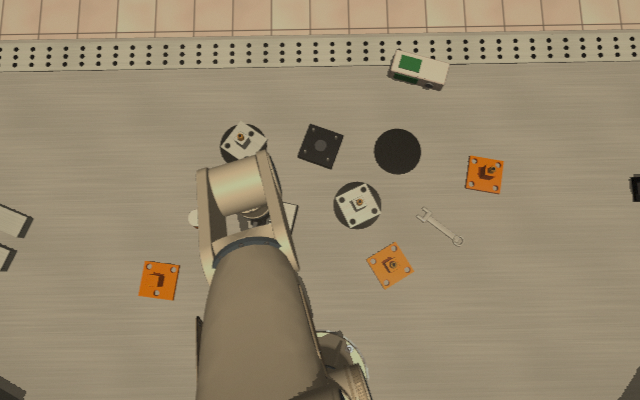

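```bash
python3 - <<'E'
from h import *
f=grab_frame("wrist"); g=cv2.cvtColor(f["color"],cv2.COLOR_RGB2GRAY)
c=np.array([cen(g,p,10) for p in [(275,167),(277,246),(359,209)]]); print(c.round(1))
print(fit(H3,ray(f,c,30)))
c=np.array([(258,148),(381,148),(376,262),(260,258)]); print(ray(f,c,30).round(1), ray(f,c,30).mean(0))
c=np.array([(297,249),(338,251),(340,210),(302,208)]); print(ray(f,c,75).round(1), ray(f,c,75).mean(0))
print(f["T"].round(3))
E
python3 tgt.py 430.3 114.9 320 76.9
```

```text
[[276.6 160.8]
 [282.  239.4]
 [361.6 200.5]]
(array([430.74679993, 118.94712154]), np.float64(-0.20467260717737717), np.float64(0.8280194182763653))
[[393.1 171.8]
 [485.4 150.5]
 [464.9  53.9]
 [368.6  80.3]] [428.01044014 114.13694383]
[[409.1 103. ]
 [436.9  94.9]
 [444.5 124.8]
 [419.8 132. ]] [427.57638318 113.6781385 ]
[[ 9.75000e-01 -2.14000e-01 -6.40000e-02  4.45531e+02]
 [-2.23000e-01 -9.23000e-01 -3.15000e-01  2.06835e+02]
 [ 8.00000e-03  3.21000e-01 -9.47000e-01  2.92020e+02]
 [ 0.00000e+00  0.00000e+00  0.00000e+00  1.00000e+00]]
t 2.77 pos [427.1 125.3 321.3] rpy deg [1.7962e+02 7.0000e-02 7.7070e+01] F [ 0.5 -0.8 -1.2] open 0.999 q6 [0.28 0.51]
turn [0.0067 0.0013 0.0029] shift now [-9.4  5.4  1.3] shift after turn [-9.4  5.5  1.3] dist 11.0
```

```bash
python3 -m creep '[[0.003,0,0.002,-5,3,20,0],[0.003,0,0.001,-4,2,20,0],[0,0,0,0,0,20,0],[0,0,0,0,0,15,0],[0,0,0,0,0,10,0],[0,0,0,0,0,0,0],[0,0,0,0,0,0,0]]'; python3 tgt.py 430.3 114.9 220 76.9
```

```text
clock: 3.35
eef_pos: [426.6, 105.3, 234.1]
tcp_rot: [-3.14, 0.003, 1.332]
contact_force: [-0.0, -0.6, -0.6]
opening: 0.998
t 3.35 pos [426.6 105.3 234.1] rpy deg [-179.93    0.2    76.29] F [-0.  -0.6 -0.6] open 0.998 q6 [0.24 0.48]
turn [-0.0012  0.0035 -0.0107] shift now [10.2  1.4 14.1] shift after turn [10.2  1.5 14.1] dist 17.5
```

```bash
python3 -m creep '[[0,0.003,-0.01,9,1.4,5,0],[0,0,0,0,0,3,0],[0,0,0,0,0,2,0],[0,0,0,0,0,0,0]]'; python3 tgt.py 430.3 114.9 220 76.9;python3 - <<'E'
from h import *
f=grab_frame("wrist"); cv2.imwrite(f"pics/wrist2.png",f["color"][:,:,::-1])
E
python3 tgt.py 430.3 114.9 220 76.9
```

```text
clock: 3.68
eef_pos: [430.8, 112.8, 225.4]
tcp_rot: [3.14, -0.001, 1.34]
contact_force: [-0.0, -0.7, -1.1]
opening: 0.998
t 3.68 pos [430.8 112.8 225.4] rpy deg [ 1.7993e+02 -6.0000e-02  7.6750e+01] F [-0.  -0.7 -1.1] open 0.998 q6 [0.25 0.48]
turn [ 0.0013 -0.0011 -0.0026] shift now [ 1.9 -1.   5.4] shift after turn [ 1.9 -0.9  5.4] dist 5.8
t 3.73 pos [430.8 112.9 225.5] rpy deg [ 1.7992e+02 -6.0000e-02  7.6750e+01] F [ 0.1 -0.2  0.1] open 1.0 q6 [0.25 0.48]
turn [ 0.0013 -0.0011 -0.0026] shift now [ 1.9 -1.   5.5] shift after turn [ 1.9 -0.9  5.5] dist 5.9
```

View pics/wrist2.png

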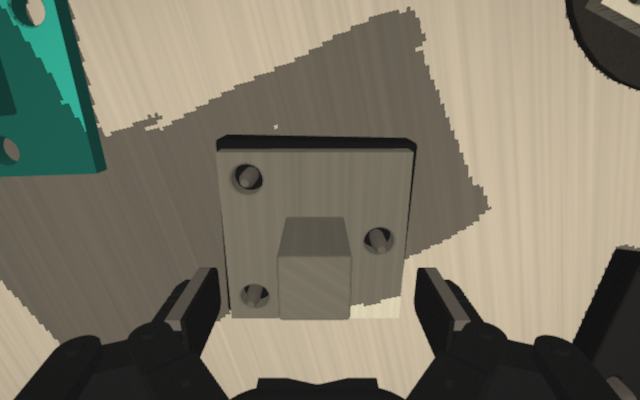

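```bash
python3 -m creep '[[0.001,-0.001,-0.002,1.5,-0.5,5,0.2],[0,0,0,0,0,0,0.4],[0,0,0,0,0,0,0.8],[0,0,0,0,0,0,1],[0,0,0,0,0,0,1],[0,0,0,0,0,0,1],[0,0,0,0,0,0,1],[0,0,0,0,0,0,1]]' 60; python3 tgt.py 430.3 114.9 220 76.9
```

```text
clock: 4.4
eef_pos: [430.8, 115.1, 220.8]
tcp_rot: [3.14, -0.0, 1.343]
contact_force: [0.3, 0.1, -1.4]
opening: 0.341
t 4.4 pos [430.8 115.1 220.8] rpy deg [ 1.7993e+02 -3.0000e-02  7.6940e+01] F [ 0.3  0.1 -1.4] open 0.341 q6 [0.26 0.49]
turn [ 0.0012 -0.0005  0.0008] shift now [-0.3 -0.4  0.8] shift after turn [-0.3 -0.4  0.8] dist 1.0
```

```bash
python3 -m creep '[[0,0,0,0,0,-6,1],[0,0,0,0,0,-10,1],[0,0,0,0,0,-14,1],[0,0,0,0,0,-18,1],[0,0,0,0,0,-18,1],[0,0,0,0,0,-16,1],[0,0,0,0,0,-10,1],[0,0,0,0,0,0,1]]'; python3 tgt.py 622.3 -232.5 310 76.9
```

```text
clock: 5.07
eef_pos: [428.5, 114.4, 319.7]
tcp_rot: [-3.138, 0.002, 1.343]
contact_force: [1.0, -0.4, -3.8]
opening: 0.344
t 5.07 pos [428.5 114.4 319.7] rpy deg [-1.7978e+02  1.3000e-01  7.6930e+01] F [ 1.  -0.4 -3.8] open 0.344 q6 [0.26 0.49]
turn [-0.0038  0.0023  0.0005] shift now [-294.1  267.2    9.3] shift after turn [-293.9  267.3    9.7] dist 397.4
```

```bash
python3 -m creep '[[0,0,0,-15,13,1,1],[0,0,0,-28,26,1,1],[0,0,0,-30,27,1,1],[0,0,0,-30,27,1,1],[0,0,0,-30,27,1,1],[0,0,0,-30,27,1,1],[0,0,0,-30,27,1,1],[0,0,0,-30,27,1,1],[0,0,0,-30,27,1,1],[0,0,0,-20,20,0,1]]'; python3 tgt.py 622.3 -232.5 310 76.9
```

```text
clock: 5.9
eef_pos: [609.2, -216.6, 308.3]
tcp_rot: [-3.133, -0.0, 1.35]
contact_force: [0.7, 1.0, -2.9]
opening: 0.34
t 5.9 pos [ 609.2 -216.6  308.3] rpy deg [-1.7952e+02 -1.0000e-02  7.7370e+01] F [ 0.7  1.  -2.9] open 0.34 q6 [-0.34 -0.12]
turn [-0.0084 -0.0002  0.0083] shift now [-12.7  16.2  -1.8] shift after turn [-12.5  16.4  -1.7] dist 20.7
```

```bash
python3 -m creep '[[0,0,0,-10,8,0,1],[0,0,0,0,0,0,1],[0,0,0,0,0,0,1]]'; python3 tgt.py 622.3 -232.5 220 76.9
```

```text
clock: 6.15
eef_pos: [616.4, -234.9, 305.8]
tcp_rot: [-3.133, 0.001, 1.345]
contact_force: [0.1, 0.8, -4.8]
opening: 0.339
t 6.15 pos [ 616.4 -234.9  305.8] rpy deg [-1.7949e+02  4.0000e-02  7.7060e+01] F [ 0.1  0.8 -4.8] open 0.339 q6 [-0.37 -0.14]
turn [-0.0089  0.0007  0.0028] shift now [ 3.7  6.  85.7] shift after turn [ 3.7  5.2 85.8] dist 86.0
```

```bash
python3 -m creep '[[-0.008,0,0,3,4,14,1],[0,0,0,0,0,18,1],[0,0,0,0,0,18,1],[0,0,0,0,0,18,1],[0,0,0,0,0,10,1],[0,0,0,0,0,3,1],[0,0,0,0,0,0,1]]'; python3 tgt.py 622.3 -232.5 207 76.9
```

```text
clock: 6.73
eef_pos: [616.9, -225.6, 221.2]
tcp_rot: [-3.135, -0.001, 1.348]
contact_force: [0.6, 0.1, -3.6]
opening: 0.336
t 6.73 pos [ 616.9 -225.6  221.2] rpy deg [-1.7962e+02 -8.0000e-02  7.7250e+01] F [ 0.6  0.1 -3.6] open 0.336 q6 [-0.35 -0.13]
turn [-0.0067 -0.0014  0.0062] shift now [-5.5  6.8 14.2] shift after turn [-5.5  6.8 14.2] dist 16.7
```

```bash
python3 -m creep '[[-0.006,0,0.005,-5,6,5,1],[0,0,0,0,0,4,1],[0,0,0,0,0,2,1],[0,0,0,0,0,1,1],[0,0,0,0,0,0,1]]'; python3 tgt.py 622.3 -232.5 207 76.9
```

```text
clock: 7.15
eef_pos: [623.2, -232.0, 211.2]
tcp_rot: [3.138, -0.001, 1.344]
contact_force: [-0.1, 0.9, -4.1]
opening: 0.339
t 7.15 pos [ 623.2 -232.   211.2] rpy deg [ 1.7979e+02 -6.0000e-02  7.6980e+01] F [-0.1  0.9 -4.1] open 0.339 q6 [-0.36 -0.13]
turn [ 0.0037 -0.001   0.0014] shift now [-0.7 -0.8  4.2] shift after turn [-0.7 -0.7  4.2] dist 4.3
```

```bash
python3 -m creep '[[0.003,0,0,0,0,2,1],[0,0,0,0,0,1.5,1],[0,0,0,0,0,1,1],[0,0,0,0,0,0,1]]'; python3 tgt.py 622.3 -232.5 207 76.9
```

```text
clock: 7.48
eef_pos: [623.5, -232.4, 207.4]
tcp_rot: [3.14, -0.001, 1.343]
contact_force: [0.3, 0.7, -3.5]
opening: 0.339
t 7.48 pos [ 623.5 -232.4  207.4] rpy deg [ 1.7988e+02 -5.0000e-02  7.6960e+01] F [ 0.3  0.7 -3.5] open 0.339 q6 [-0.36 -0.13]
turn [ 0.002  -0.0008  0.001 ] shift now [-0.4 -1.1  0.4] shift after turn [-0.4 -1.1  0.4] dist 1.3
```

```bash
python3 -m creep '[[0,0,0,0,0,1,1],[0,0,0,0,0,0,1],[0,0,0,0,0,0,0.6],[0,0,0,0,0,0,0.2],[0,0,0,0,0,0,0],[0,0,0,0,0,-5,0],[0,0,0,0,0,-15,0],[0,0,0,0,0,-25,0],[0,0,0,0,0,-30,0],[0,0,0,0,0,-15,0]]'; python3 tgt.py 652.6 206.9 310 53.7
```

```text
clock: 8.32
eef_pos: [622.9, -232.2, 298.4]
tcp_rot: [-3.14, -0.001, 1.343]
contact_force: [0.5, -0.4, -0.1]
opening: 0.997
t 8.32 pos [ 622.9 -232.2  298.4] rpy deg [-1.799e+02 -8.000e-02  7.696e+01] F [ 0.5 -0.4 -0.1] open 0.997 q6 [-0.36 -0.13]
turn [-0.002  -0.001   0.4059] shift now [434.5 -70.1 -10.9] shift after turn [ 371.5 -236.   -11.6] dist 440.2
```

```bash
python3 - <<'E'
from h import *
f=grab_frame("top"); im=f["color"][:,:,::-1].copy(); cv2.imwrite("pics/top3.png",im)
np.savez("top3.npz",**f)
cv2.imwrite("pics/top3z.png",cv2.resize(im[170:270,220:340],None,fx=6,fy=6,interpolation=cv2.INTER_CUBIC))
E
python3 -m creep '[[0,0,0.1,0,0,-6,0],[0,0,0.1,0,0,-6,0],[0,0,0.1,0,0,0,0],[0,0,0.1,0,0,0,0]]';python3 tgt.py 652.6 206.9 310 53.7
```

```text
clock: 8.7
eef_pos: [624.2, -232.7, 317.7]
tcp_rot: [3.134, -0.003, 0.93]
contact_force: [-0.5, -0.7, -0.6]
opening: 1.001
t 8.7 pos [ 624.2 -232.7  317.7] rpy deg [179.58  -0.19  53.31] F [-0.5 -0.7 -0.6] open 1.001 q6 [-0.36  0.28]
turn [ 0.0073 -0.0033 -0.0069] shift now [ 369.4 -239.9    7.2] shift after turn [ 371.1 -237.3    7.7] dist 440.5
```

View pics/top3z.png

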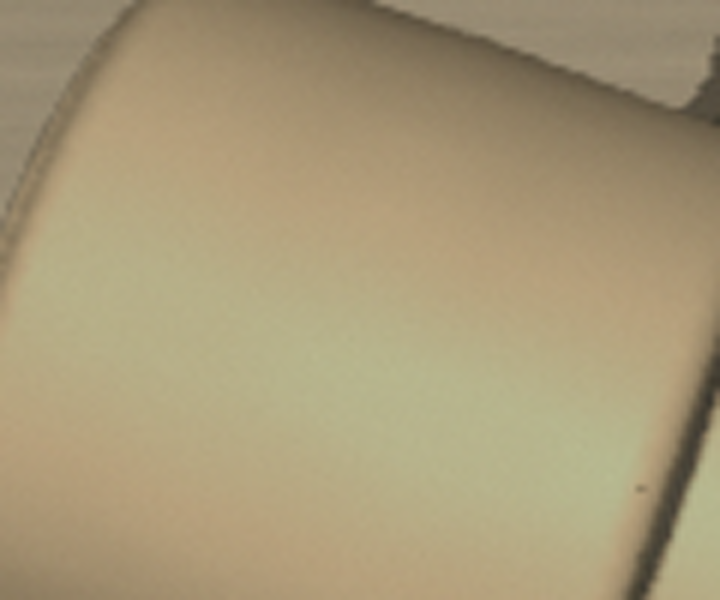

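View pics/top3.png

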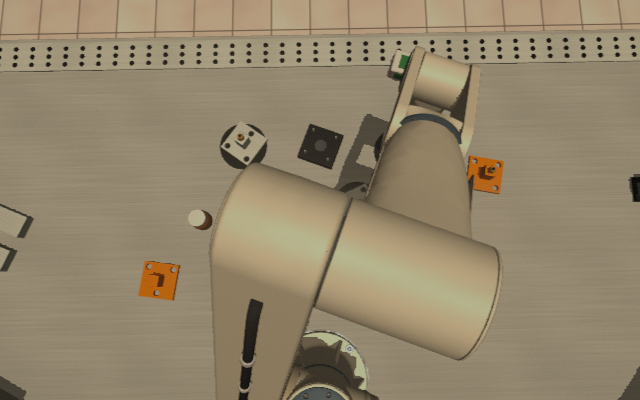

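```bash
python3 -m creep '[[0.003,-0.002,-0.005,20,-13,0,0],[0,0,0,34,-22,0,0],[0,0,0,34,-22,0,0],[0,0,0,34,-22,0,0],[0,0,0,34,-22,0,0],[0,0,0,34,-22,0,0],[0,0,0,34,-22,0,0],[0,0,0,34,-22,0,0],[0,0,0,34,-22,0,0],[0,0,0,34,-22,0,0]]';python3 tgt.py 652.6 206.9 310 53.7
```

```text
clock: 9.53
eef_pos: [652.4, 158.9, 319.4]
tcp_rot: [3.129, -0.003, 0.916]
contact_force: [0.1, 0.4, -0.7]
opening: 1.003
t 9.53 pos [652.4 158.9 319.4] rpy deg [179.29  -0.18  52.47] F [ 0.1  0.4 -0.7] open 1.003 q6 [0.24 0.9 ]
turn [ 0.0125 -0.003  -0.0214] shift now [ 38.1 -29.2   9.2] shift after turn [ 38.8 -28.2   9.4] dist 48.9
```

```bash
python3 -m creep '[[0.005,0,-0.02,15,-12,3,0],[0,0,0,0,0,0,0],[0,0,0,0,0,0,0],[0,0,0,0,0,0,0]]';python3 tgt.py 652.6 206.9 206 53.7
```

```text
clock: 9.87
eef_pos: [651.5, 188.0, 316.7]
tcp_rot: [3.134, -0.006, 0.945]
contact_force: [0.2, -0.2, -0.3]
opening: 1.003
t 9.87 pos [651.5 188.  316.7] rpy deg [179.56  -0.35  54.12] F [ 0.2 -0.2 -0.3] open 1.003 q6 [0.28 0.91]
turn [ 0.0076 -0.0061  0.0073] shift now [ 15.3 -11.  110.7] shift after turn [ 15.9 -10.3 110.7] dist 112.3
```

```bash
python3 -m creep '[[0.005,-0.004,0.005,14,-10,10,0],[0,0,0,0,0,10,0],[0,0,0,0,0,10,0],[0,0,0,0,0,5,0],[0,0,0,0,0,0,0]]';python3 tgt.py 652.6 206.9 206 53.7; python3 - <<'E'
from h import *
f=grab_frame("wrist"); cv2.imwrite(f"pics/wrist4.png",f["color"][:,:,::-1])
E
```

```text
clock: 10.28
eef_pos: [652.6, 198.8, 280.6]
tcp_rot: [3.137, -0.002, 0.933]
contact_force: [0.2, -0.3, 0.1]
opening: 0.999
t 10.28 pos [652.6 198.8 280.6] rpy deg [ 1.7975e+02 -9.0000e-02  5.3470e+01] F [ 0.2 -0.3  0.1] open 0.999 q6 [0.29 0.93]
turn [ 0.0044 -0.0015 -0.0039] shift now [ 6.4 -5.1 74.6] shift after turn [ 6.5 -4.8 74.6] dist 75.0
```

View pics/wrist4.png

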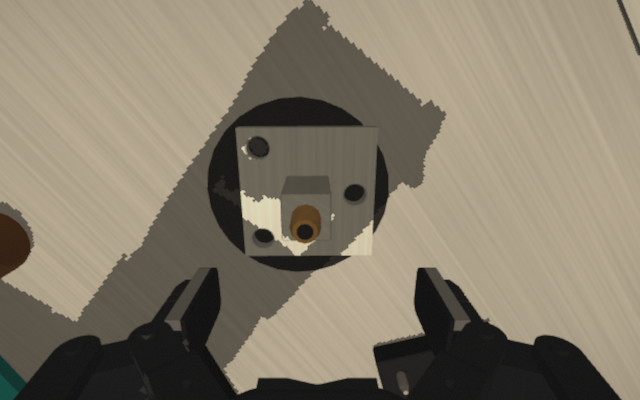

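```bash
python3 -m creep '[[0.003,-0.001,-0.003,6,-4.5,12,0],[0,0,0,0,0,16,0],[0,0,0,0,0,16,0],[0,0,0,0,0,12,0],[0,0,0,0,0,5,0],[0,0,0,0,0,0,0],[0,0,0,0,0,0,0]]';python3 tgt.py 652.6 206.9 206 53.7
```

```text
clock: 10.92
eef_pos: [654.0, 205.7, 216.7]
tcp_rot: [3.139, -0.003, 0.934]
contact_force: [0.6, 0.2, 0.3]
opening: 0.999
t 10.92 pos [654.  205.7 216.7] rpy deg [ 1.7986e+02 -1.5000e-01  5.3500e+01] F [0.6 0.2 0.3] open 0.999 q6 [0.3  0.94]
turn [ 0.0025 -0.0026 -0.0035] shift now [ 0.1 -1.9 10.7] shift after turn [ 0.2 -1.8 10.7] dist 10.9
```

```bash
python3 -m creep '[[0.002,-0.002,-0.003,0,-1.5,6,0],[0,0,0,0,0,4,0.2],[0,0,0,0,0,0,0.5],[0,0,0,0,0,0,0.8],[0,0,0,0,0,0,1],[0,0,0,0,0,0,1],[0,0,0,0,0,0,1],[0,0,0,0,0,0,1],[0,0,0,0,0,0,1]]' 60;python3 tgt.py 652.6 206.9 206 53.7
```

```text
clock: 11.67
eef_pos: [653.2, 207.2, 208.4]
tcp_rot: [3.14, -0.003, 0.937]
contact_force: [-0.5, 0.5, -2.1]
opening: 0.341
t 11.67 pos [653.2 207.2 208.4] rpy deg [ 1.799e+02 -1.700e-01  5.370e+01] F [-0.5  0.5 -2.1] open 0.341 q6 [0.3  0.94]
turn [ 0.0017 -0.0029 -0.0001] shift now [-0.6 -0.4  2.4] shift after turn [-0.6 -0.3  2.4] dist 2.5
```

```bash
python3 -m creep '[[0,0,0,0,0,-6,1],[0,0,0,0,0,-12,1],[0,0,0,0,0,-18,1],[0,0,0,0,0,-18,1],[0,0,-0.1,0,0,-16,1],[0,0,-0.1,0,0,-10,1],[0,0,-0.1,0,0,0,1],[0,0,-0.1,0,0,0,1],[0,0,0,0,0,0,1]]';python3 tgt.py 430.3 114.9 300 76.9; python3 - <<'E'
from h import *
f=grab_frame("top"); im=f["color"][:,:,::-1].copy(); cv2.imwrite("pics/top5.png",im)
f=grab_frame("wrist"); cv2.imwrite(f"pics/wrist5.png",f["color"][:,:,::-1])
E
```

```text
clock: 12.42
eef_pos: [652.3, 206.5, 298.1]
tcp_rot: [3.139, -0.001, 1.355]
contact_force: [0.1, 0.2, -3.4]
opening: 0.341
t 12.42 pos [652.3 206.5 298.1] rpy deg [ 1.7987e+02 -8.0000e-02  7.7610e+01] F [ 0.1  0.2 -3.4] open 0.341 q6 [0.3  0.52]
turn [ 0.0023 -0.0014  0.0124] shift now [-137.1 -197.2   -2.6] shift after turn [-139.6 -195.5   -1.9] dist 240.2
```

View pics/top5.png

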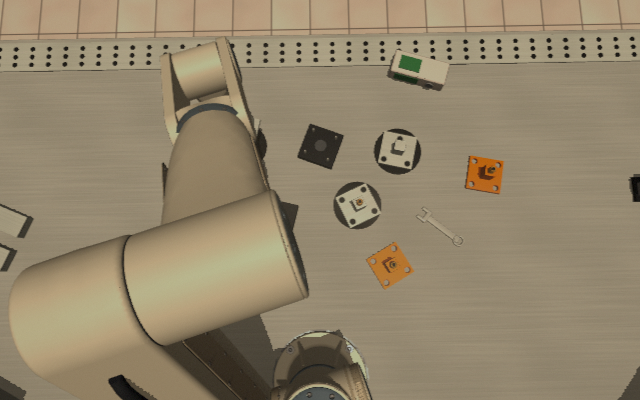

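View pics/wrist5.png

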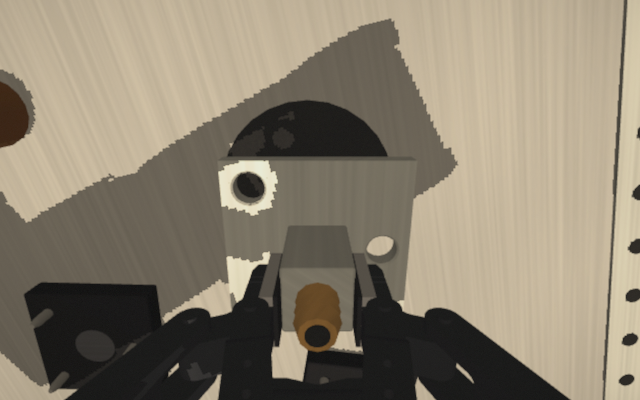

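```bash
python3 -m creep '[[0,0,0.012,-10,-14,0,1],[0,0,0,-20,-28,0,1],[0,0,0,-22,-31,0,1],[0,0,0,-22,-31,0,1],[0,0,0,-22,-31,0,1],[0,0,0,-20,-28,0,1],[0,0,0,-12,-17,0,1],[0,0,0,0,0,0,1],[0,0,0,0,0,0,1],[0,0,0,0,0,0,1]]';python3 tgt.py 430.3 114.9 260 76.9
```

```text
clock: 13.35
eef_pos: [435.6, 122.7, 295.2]
tcp_rot: [3.141, -0.0, 1.299]
contact_force: [0.3, 0.5, -3.5]
opening: 0.338
t 13.35 pos [435.6 122.7 295.2] rpy deg [ 1.7998e+02 -3.0000e-02  7.4400e+01] F [ 0.3  0.5 -3.5] open 0.338 q6 [0.27 0.54]
turn [ 0.0003 -0.0005 -0.0436] shift now [-8.9 -3.  35.2] shift after turn [-8.8 -3.4 35.2] dist 36.5
```

```bash
python3 -m creep '[[0,0,-0.042,-8,-3,10,1],[0,0,0,0,0,15,1],[0,0,0,0,0,7,1],[0,0,0,0,0,0,1],[0,0,0,0,0,0,1]]';python3 tgt.py 430.3 114.9 260 76.9; python3 - <<'E'
from h import *
f=grab_frame("wrist"); cv2.imwrite(f"pics/wrist6.png",f["color"][:,:,::-1])
f=grab_frame("side"); cv2.imwrite(f"pics/side6.png",cv2.resize(f["color"][150:290,210:400,::-1],None,fx=4,fy=4))
E
```

```text
clock: 13.77
eef_pos: [436.5, 117.6, 263.8]
tcp_rot: [3.135, -0.004, 1.337]
contact_force: [0.0, -0.2, -2.8]
opening: 0.337
t 13.77 pos [436.5 117.6 263.8] rpy deg [179.61  -0.23  76.58] F [ 0.  -0.2 -2.8] open 0.337 q6 [0.26 0.49]
turn [ 0.0069 -0.004  -0.0057] shift now [-4.  -5.4  3.8] shift after turn [-4.  -5.4  3.8] dist 7.7
```

View pics/wrist6.png

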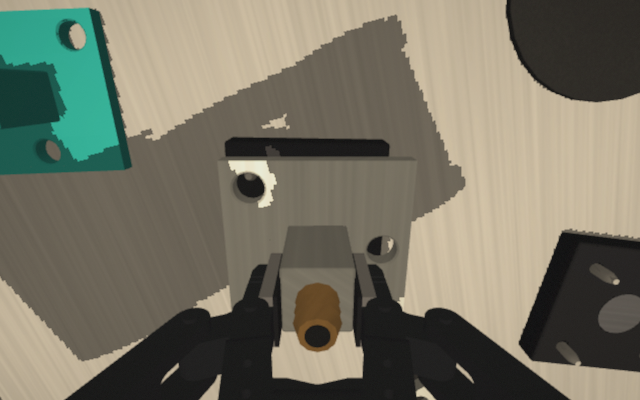

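View pics/side6.png

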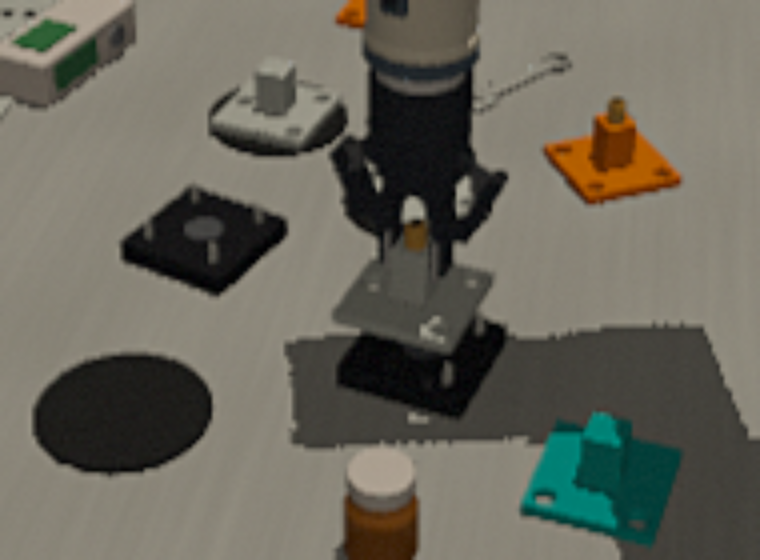

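```bash
python3 -m creep '[[0.005,-0.003,-0.005,-3.5,-5,6,1],[0,0,0,0,0,7,1],[0,0,0,0,0,0,1],[0,0,0,0,0,0,1]]';python3 tgt.py 430.3 114.9 245 76.9
```

```text
clock: 14.2
eef_pos: [430.9, 115.5, 251.0]
tcp_rot: [3.138, -0.002, 1.342]
contact_force: [-0.3, 0.7, -3.8]
opening: 0.342
t 14.2 pos [430.9 115.5 251. ] rpy deg [ 1.7979e+02 -1.1000e-01  7.6900e+01] F [-0.3  0.7 -3.8] open 0.342 q6 [0.26 0.49]
turn [ 0.0037 -0.002  -0.    ] shift now [-0.7 -0.5  6. ] shift after turn [-0.7 -0.5  6. ] dist 6.1
```

```bash
python3 -m creep '[[0.003,-0.002,0,-0.5,-0.3,4,1],[0,0,0,0,0,3,1],[0,0,0,0,0,0,1],[0,0,0,0,0,0,1]]';python3 tgt.py 430.3 114.9 222.4 76.9; python3 - <<'E'
from h import *
f=grab_frame("wrist"); cv2.imwrite(f"pics/wrist7.png",cv2.resize(f["color"][120:300,180:440,::-1],None,fx=3,fy=3))
E
```

```text
clock: 14.53
eef_pos: [430.6, 115.1, 243.4]
tcp_rot: [3.141, 0.0, 1.342]
contact_force: [0.3, -1.1, -4.4]
opening: 0.338
t 14.53 pos [430.6 115.1 243.4] rpy deg [1.7997e+02 1.0000e-02 7.6890e+01] F [ 0.3 -1.1 -4.4] open 0.338 q6 [0.26 0.49]
turn [ 0.0006  0.0001 -0.0002] shift now [-0.2 -0.3 21. ] shift after turn [-0.2 -0.3 21. ] dist 21.0
```

View pics/wrist7.png

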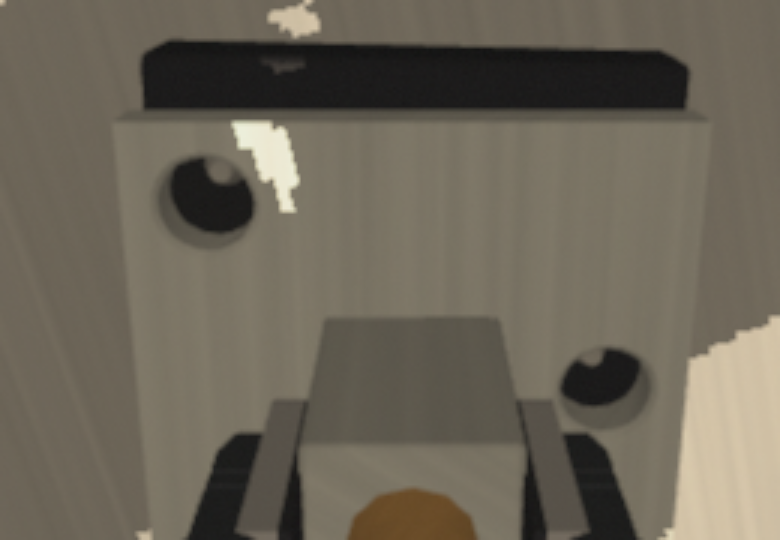

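```bash
python3 - <<'E'
from h import *
f=grab_frame("wrist")
h=ray(f,[(248.8,186.9),(381.4,248.9)],51); s=ray(f,[(253.3,176),(377.3,238.7)],38)
a=np.radians(76.9); u=np.array([np.cos(a),np.sin(a)]); v=np.array([np.sin(a),-np.cos(a)])
d=s-h; print(h.round(1),s.round(1),"tool dx",(d@u).round(1),"dy",(d@v).round(1))
E
```

```text
[[404.9 156.4]
 [463.3 107.7]] [[405.5 158.6]
 [463.3 107.6]] tool dx [ 2.2 -0.1] dy [0.1 0. ]
```

```bash
python3 -m creep '[[0,0,0,0.7,0,4,1],[0,0,0,0,0,5,1],[0,0,0,0,0,5,1],[0,0,0,0,0,2,1],[0,0,0,0,0,0,1],[0,0,0,0,0,0,1]]';python3 tgt.py 430.3 114.9 222.4 76.9
```

```text
clock: 15.13
eef_pos: [431.0, 115.9, 225.8]
tcp_rot: [3.14, -0.0, 1.342]
contact_force: [-0.3, -0.7, -3.6]
opening: 0.338
t 15.13 pos [431.  115.9 225.8] rpy deg [ 1.7993e+02 -1.0000e-02  7.6890e+01] F [-0.3 -0.7 -3.6] open 0.338 q6 [0.26 0.49]
turn [ 0.0012 -0.0002 -0.0001] shift now [-1.2 -0.5  3.4] shift after turn [-1.1 -0.5  3.4] dist 3.6
```

```bash
python3 -m creep '[[0,0,0,0,0,2,1],[0,0,0,0,0,1.5,1],[0,0,0,0,0,1,1],[0,0,0,0,0,0,1]]';python3 tgt.py 430.3 114.9 222.4 76.9
```

```text
clock: 15.47
eef_pos: [431.3, 115.9, 222.7]
tcp_rot: [3.14, -0.0, 1.342]
contact_force: [0.6, -0.5, -3.8]
opening: 0.341
t 15.47 pos [431.3 115.9 222.7] rpy deg [ 1.7992e+02 -1.0000e-02  7.6890e+01] F [ 0.6 -0.5 -3.8] open 0.341 q6 [0.26 0.49]
turn [ 0.0013 -0.0002 -0.0002] shift now [-1.2 -0.7  0.3] shift after turn [-1.2 -0.7  0.3] dist 1.5
```

Lower 1 mm more, release, rise.

```bash
python3 -m creep '[[0,0,0,0,0,1,1],[0,0,0,0,0,0,1],[0,0,0,0,0,0,0.6],[0,0,0,0,0,0,0.2],[0,0,0,0,0,0,0],[0,0,0,0,0,-8,0],[0,0,0,0,0,-18,0],[0,0,0,0,0,-25,0],[0,0,0,0,0,-30,0],[0,0,0,0,0,0,0]]'; python3 tgt.py 622.9 -232.4 310 76.9; python3 - <<'E'
from h import *
f=grab_frame("wrist"); cv2.imwrite(f"pics/wrist8.png",f["color"][:,:,::-1])
f=grab_frame("side"); cv2.imwrite(f"pics/side8.png",cv2.resize(f["color"][150:290,210:400,::-1],None,fx=4,fy=4))
E
```

```text
clock: 16.3
eef_pos: [431.6, 116.0, 307.2]
tcp_rot: [3.141, 0.0, 1.342]
contact_force: [1.5, 0.6, 0.4]
opening: 1.001
t 16.3 pos [431.6 116.  307.2] rpy deg [1.7996e+02 1.0000e-02 7.6890e+01] F [1.5 0.6 0.4] open 1.001 q6 [0.26 0.49]
turn [ 0.0007  0.0002 -0.0001] shift now [-295.9  265.3   -2.6] shift after turn [-296.   265.3   -2.8] dist 397.5
```

View pics/wrist8.png

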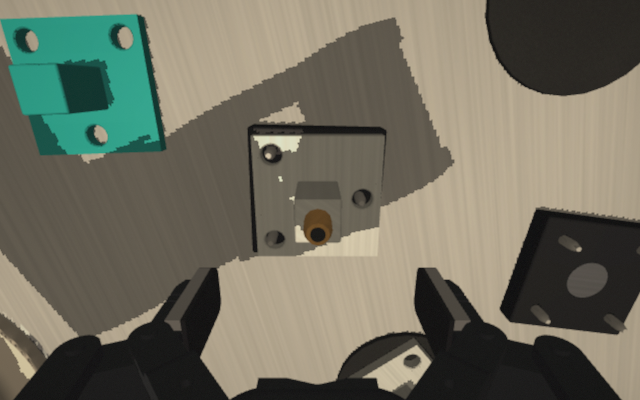

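View pics/side8.png

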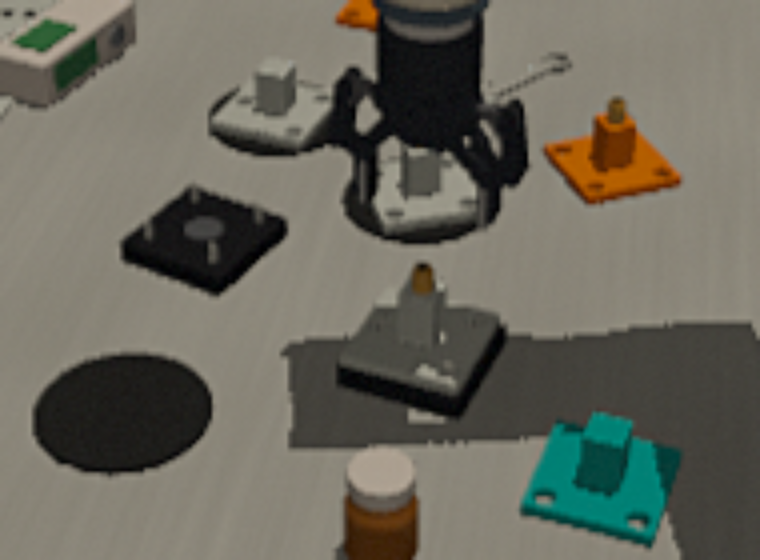

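```bash
python3 - <<'E'
from h import *
for n,w,exp in (("top",(180,100,290,200),(243,147)),("side",(205,220,275,280),None)):
    f=grab_frame(n); g=cv2.cvtColor(f["color"],cv2.COLOR_RGB2GRAY)
    cv2.imwrite(f"pics/{n}9.png",f["color"][:,:,::-1])
    x0,y0,x1,y1=w; k=(g[y0:y1,x0:x1]<75).astype(np.uint8)
    for c in cv2.findContours(k,0,cv2.CHAIN_APPROX_NONE)[0]:
        if cv2.contourArea(c)<200: continue
        hull=cv2.convexHull(c); P=ray(f,hull[:,0]+(x0,y0),6)
        e=cv2.fitEllipse(c); 
        A=np.c_[2*P,np.ones(len(P))]; q=np.linalg.lstsq(A,(P**2).sum(1),rcond=None)[0]
        print(n,cv2.contourArea(c),np.add(e[0],(x0,y0)).round(1),np.round(e[1],1),ray(f,np.add(e[0],(x0,y0)),6).round(1),"circ",q[:2].round(1),np.sqrt(q[2]+q[0]**2+q[1]**2).round(1))
E
python3 -m creep '[[0,0,0,-15,13,0,0],[0,0,0,-28,26,0,0],[0,0,0,-30,27,0,0],[0,0,0,-30,27,0,0],[0,0,0,-30,27,0,0],[0,0,0,-30,27,0,0],[0,0,0,-30,27,0,0],[0,0,0,-30,27,0,0],[0,0,0,-30,27,0,0],[0,0,0,-20,20,0,0]]'; python3 tgt.py 623.2 -232.4 310 76.9
```

```text
top 1388.5 [242.6 143.7] [38.4 47.2] [[652.3 212. ]] circ [648.5 211.2] 65.5
side 1001.0 [240. 253.] [28.5 44.8] [[646.3 218.6]] circ [646.7 215.6] 67.9
clock: 17.33
eef_pos: [609.1, -215.7, 284.7]
tcp_rot: [-3.112, 0.005, 1.35]
contact_force: [1.3, 0.5, -0.4]
opening: 0.999
t 17.33 pos [ 609.1 -215.7  284.7] rpy deg [-178.33    0.27   77.37] F [ 1.3  0.5 -0.4] open 0.999 q6 [-0.34 -0.11]
turn [-0.0292  0.0049  0.008 ] shift now [-13.3  16.6 -25.7] shift after turn [-13.1  17.5 -25.3] dist 33.4
```

View pics/top9.png

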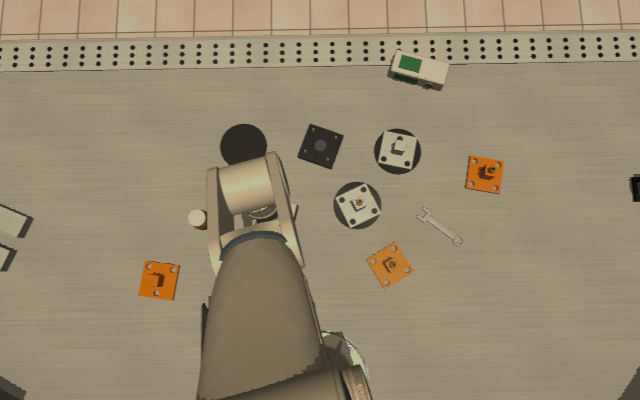

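```bash
python3 -m creep '[[-0.02,0.003,0,-6,8,-5,0],[0,0,0,0,0,0,0],[0,0,0,0,0,0,0],[0,0,0,0,0,0,0]]'; python3 tgt.py 623.2 -232.4 206.5 76.9
python3 - <<'E'
from h import *
for n,w in (("top",(200,110,290,190)),):
    f=grab_frame(n); g=cv2.cvtColor(f["color"],cv2.COLOR_RGB2GRAY)
    cv2.imwrite(f"pics/{n}10.png",f["color"][:,:,::-1])
    x0,y0,x1,y1=w; k=(g[y0:y1,x0:x1]<95).astype(np.uint8)
    for c in cv2.findContours(k,0,cv2.CHAIN_APPROX_NONE)[0]:
        if cv2.contourArea(c)<200: continue
        hull=cv2.convexHull(c); P=ray(f,hull[:,0]+(x0,y0),6)
        e=cv2.fitEllipse(c); 
        A=np.c_[2*P,np.ones(len(P))]; q=np.linalg.lstsq(A,(P**2).sum(1),rcond=None)[0]
        print(n,cv2.contourArea(c),np.add(e[0],(x0,y0)).round(1),np.round(e[1],1),ray(f,np.add(e[0],(x0,y0)),6).round(1),"circ",q[:2].round(1),np.sqrt(q[2]+q[0]**2+q[1]**2).round(1))
f=grab_frame("wrist"); cv2.imwrite(f"pics/wrist10.png",f["color"][:,:,::-1])
E
```

```text
clock: 17.67
eef_pos: [615.9, -227.5, 283.3]
tcp_rot: [-3.127, 0.001, 1.345]
contact_force: [-1.3, 0.7, 0.5]
opening: 0.999
t 17.67 pos [ 615.9 -227.5  283.3] rpy deg [-1.7914e+02  5.0000e-02  7.7070e+01] F [-1.3  0.7  0.5] open 0.999 q6 [-0.36 -0.13]
turn [-0.0151  0.001   0.003 ] shift now [-3.   9.4 76.7] shift after turn [-3.1  8.2 76.8] dist 77.3
top 1540.5 [243.2 145.7] [43.7 47.3] [[646.5 210.3]] circ [644.2 208.7] 69.1
```

View pics/wrist10.png

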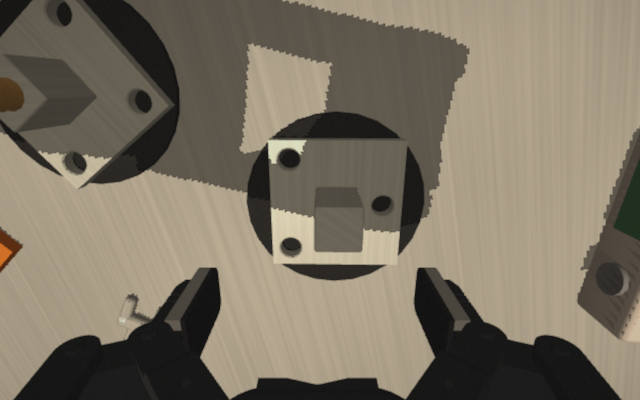

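```bash
python3 - <<'E'
from h import *
from scipy.optimize import least_squares
f=grab_frame("top")
for name in ("top0","top3","top9","top10"):
    g=cv2.cvtColor(cv2.imread(f"pics/{name}.png"),cv2.COLOR_BGR2GRAY).astype(np.float32)
    c0=np.array([243.3,146.6]); pts=[]
    for a in np.radians(np.arange(0,360,4)):
        rr=np.arange(18,29,.25); x=(c0[0]+rr*np.cos(a)).astype(np.float32); y=(c0[1]+rr*np.sin(a)).astype(np.float32)
        v=cv2.remap(g,x[None],y[None],1)[0]
        i=np.where((v[:-1]<95)&(v[1:]>=95))[0]
        if len(i) and v[:4].max()<95: pts.append((x[i[0]],y[i[0]]))
    P=ray(f,np.array(pts),6)
    for R in (68,None):
        fn=lambda q:np.hypot(*(P-q[:2]).T)-(R or q[2])
        s=least_squares(fn,[643,209,68],loss="soft_l1",f_scale=1.5); print(name,len(P),s.x.round(1),np.abs(fn(s.x)).mean().round(2))
E
```

```text
top0 39 [646.8 210.6  68. ] 0.48
top0 39 [645.2 210.5  66.7] 0.36
top3 41 [646.6 210.7  68. ] 2.07
top3 41 [646.  210.6  67.6] 2.05
top9 70 [645.9 210.6  68. ] 1.02
top9 70 [646.6 210.8  67.3] 0.79
top10 80 [646.1 210.8  68. ] 0.68
top10 80 [646.2 210.8  67.7] 0.63
```

```bash
python3 -m creep '[[-0.012,0,0.003,-2.5,7,12,0],[0,0,0,0,0,16,0],[0,0,0,0,0,16,0],[0,0,0,0,0,12,0],[0,0,0,0,0,5,0],[0,0,0,0,0,0,0],[0,0,0,0,0,0,0]]'; python3 tgt.py 623.2 -232.4 206.5 76.9
```

```text
clock: 18.4
eef_pos: [621.7, -224.8, 223.7]
tcp_rot: [3.141, 0.001, 1.35]
contact_force: [-0.2, 0.4, 0.5]
opening: 1.004
t 18.4 pos [ 621.7 -224.8  223.7] rpy deg [1.7999e+02 6.0000e-02 7.7360e+01] F [-0.2  0.4  0.5] open 1.004 q6 [-0.35 -0.13]
turn [0.0003 0.0011 0.008 ] shift now [-7.1  3.1 17.2] shift after turn [-7.1  3.2 17.2] dist 18.8
```

```bash
python3 -m creep '[[0,0,0.007,-6.5,3,5,0],[0,0,0,0,0,6,0],[0,0,0,0,0,5,0],[0,0,0,0,0,0,0],[0,0,0,0,0,0,0]]'; python3 tgt.py 623.2 -232.4 206.5 76.9
```

```text
clock: 18.82
eef_pos: [624.3, -232.9, 208.6]
tcp_rot: [3.138, 0.002, 1.342]
contact_force: [0.6, 0.5, 0.2]
opening: 0.999
t 18.82 pos [ 624.3 -232.9  208.6] rpy deg [1.7978e+02 9.0000e-02 7.6910e+01] F [0.6 0.5 0.2] open 0.999 q6 [-0.36 -0.13]
turn [0.0038 0.0016 0.0002] shift now [ 0.2 -1.2  2.1] shift after turn [ 0.2 -1.2  2.1] dist 2.4
```

```bash
python3 -m creep '[[0.003,0.001,0,0,-1,1.5,0.3],[0,0,0,0,0,0,0.6],[0,0,0,0,0,0,1],[0,0,0,0,0,0,1],[0,0,0,0,0,0,1],[0,0,0,0,0,0,1],[0,0,0,0,0,0,1]]' 60; python3 tgt.py 646.2 210.7 206.5 76.9
```

```text
clock: 19.4
eef_pos: [623.4, -232.8, 207.6]
tcp_rot: [3.14, 0.001, 1.342]
contact_force: [1.2, -0.4, -1.3]
opening: 0.338
t 19.4 pos [ 623.4 -232.8  207.6] rpy deg [1.7991e+02 3.0000e-02 7.6910e+01] F [ 1.2 -0.4 -1.3] open 0.338 q6 [-0.36 -0.13]
turn [0.0015 0.0006 0.0001] shift now [437.1 -78.3   0.8] shift after turn [437.1 -78.3   1.1] dist 444.0
```

```bash
python3 -m creep '[[0,0,0,0,0,-6,1],[0,0,0,0,0,-14,1],[0,0,0,0,0,-20,1],[0,0,0,0,0,-24,1],[0,0,0,0,0,-24,1],[0,0,0,0,0,-10,1],[0,0,0,0,0,0,1]]'; python3 tgt.py 646.2 210.7 310 76.9
```

```text
clock: 19.98
eef_pos: [621.6, -231.9, 310.9]
tcp_rot: [-3.136, -0.0, 1.342]
contact_force: [0.5, -0.8, -4.4]
opening: 0.339
t 19.98 pos [ 621.6 -231.9  310.9] rpy deg [-1.7968e+02 -2.0000e-02  7.6910e+01] F [ 0.5 -0.8 -4.4] open 0.339 q6 [-0.36 -0.13]
turn [-0.0055 -0.0004  0.0002] shift now [436.7 -76.3   1.5] shift after turn [436.7 -76.4   0.9] dist 443.3
```

```bash
python3 -m creep '[[-0.004,0,0,22,-4,0,1],[0,0,0,38,-6.6,0,1],[0,0,0,40,-7,0,1],[0,0,0,40,-7,0,1],[0,0,0,40,-7,0,1],[0,0,0,40,-7,0,1],[0,0,0,40,-7,0,1],[0,0,0,40,-7,0,1],[0,0,0,40,-7,0,1],[0,0,0,40,-7,0,1]]'; python3 tgt.py 646.2 210.7 310 76.9
```

```text
clock: 20.82
eef_pos: [640.9, 156.7, 304.3]
tcp_rot: [-3.137, 0.005, 1.331]
contact_force: [1.1, -0.0, -3.3]
opening: 0.339
t 20.82 pos [640.9 156.7 304.3] rpy deg [-179.76    0.3    76.23] F [ 1.1 -0.  -3.3] open 0.339 q6 [0.24 0.48]
turn [-0.0042  0.0052 -0.0116] shift now [53.6 -7.7 -5.9] shift after turn [53.8 -7.  -5.7] dist 54.5
```

```bash
python3 -m creep '[[-0.002,0.003,-0.01,22,-4,-2,1],[0,0,0,0,0,0,1],[0,0,0,0,0,0,1],[0,0,0,0,0,0,1]]'; python3 tgt.py 646.2 210.7 250 76.9
```

```text
clock: 21.15
eef_pos: [640.1, 189.2, 302.1]
tcp_rot: [-3.135, 0.002, 1.349]
contact_force: [-0.0, -0.4, -4.3]
opening: 0.342
t 21.15 pos [640.1 189.2 302.1] rpy deg [-1.7963e+02  1.1000e-01  7.7310e+01] F [-0.  -0.4 -4.3] open 0.342 q6 [0.28 0.51]
turn [-0.0064  0.0019  0.0072] shift now [22.4  1.6 52.1] shift after turn [22.3  1.1 52.1] dist 56.7
```

```bash
python3 -m creep '[[-0.005,0.001,0.006,20,1.5,10,1],[0,0,0,0,0,15,1],[0,0,0,0,0,15,1],[0,0,0,0,0,6,1],[0,0,0,0,0,0,1],[0,0,0,0,0,0,1]]'; python3 tgt.py 646.2 210.7 207.5 76.9; python3 - <<'E'
from h import *
f=grab_frame("wrist"); cv2.imwrite(f"pics/wrist11.png",f["color"][:,:,::-1])
f=grab_frame("top"); cv2.imwrite(f"pics/top11.png",f["color"][:,:,::-1])
f=grab_frame("side"); cv2.imwrite(f"pics/side11.png",cv2.resize(f["color"][150:290,210:400,::-1],None,fx=4,fy=4))
E
```

```text
clock: 21.65
eef_pos: [645.9, 201.2, 252.9]
tcp_rot: [-3.138, 0.004, 1.336]
contact_force: [-0.4, -0.6, -3.6]
opening: 0.337
t 21.65 pos [645.9 201.2 252.9] rpy deg [-179.8     0.25   76.54] F [-0.4 -0.6 -3.6] open 0.337 q6 [0.3  0.54]
turn [-0.0036  0.0043 -0.0063] shift now [ 9.5 -1.8 45.4] shift after turn [ 9.4 -1.9 45.4] dist 46.4
```

View pics/wrist11.png

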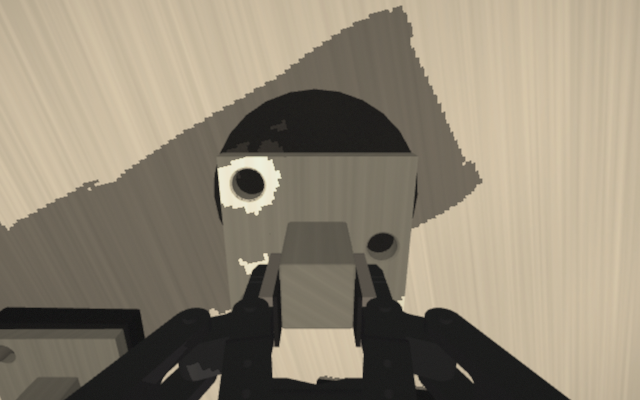

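View pics/top11.png

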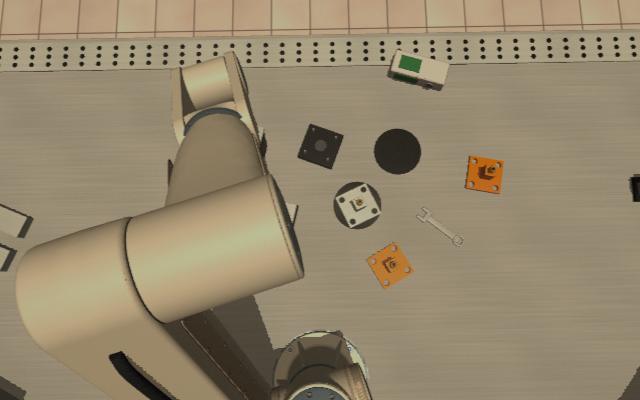

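```bash
python3 - <<'E'
from h import *
from scipy.optimize import least_squares
f=grab_frame("wrist"); g=cv2.cvtColor(f["color"],cv2.COLOR_RGB2GRAY)
pts=[]
for x in range(236,400,6):
    col=g[70:150,x].astype(int); i=np.where((col[:-1]>=65)&(col[1:]<65))[0]
    if len(i): pts.append((x,70+i[0]+.5))
P=ray(f,pts,6)
for R in (68,None):
    fn=lambda q:np.hypot(*(P-q[:2]).T)-(R or q[2])
    s=least_squares(fn,[646,210,68],loss="soft_l1",f_scale=1); print(len(P),s.x.round(1),np.abs(fn(s.x)).mean().round(2))
E
python3 tgt.py 646.2 210.7 207.5 76.9
```

```text
28 [645.8 212.3  68. ] 0.14
28 [646.  212.8  67.5] 0.12
t 21.85 pos [646.4 202.  254.1] rpy deg [-1.7991e+02  1.7000e-01  7.6580e+01] F [ 0.4 -0.5 -3.7] open 0.338 q6 [0.3  0.54]
turn [-0.0015  0.0029 -0.0056] shift now [ 8.6 -2.1 46.6] shift after turn [ 8.4 -2.1 46.6] dist 47.4
```

```bash
python3 -m creep '[[-0.001,0.002,-0.005,9,-2,8,1],[0,0,0,0,0,12,1],[0,0,0,0,0,10,1],[0,0,0,0,0,4,1],[0,0,0,0,0,0,1],[0,0,0,0,0,0,1]]'; python3 tgt.py 646 211.5 207.5 76.9
```

```text
clock: 22.35
eef_pos: [646.7, 212.8, 217.6]
tcp_rot: [3.14, -0.001, 1.343]
contact_force: [-0.7, 0.1, -3.2]
opening: 0.337
t 22.35 pos [646.7 212.8 217.6] rpy deg [ 1.7992e+02 -3.0000e-02  7.6930e+01] F [-0.7  0.1 -3.2] open 0.337 q6 [0.32 0.54]
turn [ 0.0014 -0.0006  0.0006] shift now [-1.5 -0.4 10.1] shift after turn [-1.5 -0.4 10.1] dist 10.3
```

```bash
python3 -m creep '[[0.001,0,0,-1.3,-0.3,4,1],[0,0,0,0,0,3,1],[0,0,0,0,0,2,1],[0,0,0,0,0,0.5,1],[0,0,0,0,0,0,1]]'; python3 tgt.py 646 211.5 207.5 76.9
```

```text
clock: 22.77
eef_pos: [646.3, 211.4, 207.7]
tcp_rot: [3.141, -0.001, 1.343]
contact_force: [0.1, 0.2, -3.3]
opening: 0.336
t 22.77 pos [646.3 211.4 207.7] rpy deg [ 1.7998e+02 -4.0000e-02  7.6930e+01] F [ 0.1  0.2 -3.3] open 0.336 q6 [0.31 0.54]
turn [ 0.0004 -0.0006  0.0005] shift now [ 0.  -0.3  0.2] shift after turn [ 0.  -0.3  0.2] dist 0.4
```

```bash
python3 -m creep '[[0,0,0,0,0,1,1],[0,0,0,0,0,0,1],[0,0,0,0,0,0,0.6],[0,0,0,0,0,0,0.2],[0,0,0,0,0,0,0],[0,0,0,0,0,-8,0],[0,0,0,0,0,-18,0],[0,0,0,0,0,-28,0],[0,0,0,0,0,-32,0],[0,0,0,0,0,-12,0]]'; python3 tgt.py 466 -114.6 310 115; python3 - <<'E'
from h import *
f=grab_frame("wrist"); cv2.imwrite(f"pics/wrist12.png",f["color"][:,:,::-1])
E
```

```text
clock: 23.6
eef_pos: [646.3, 211.2, 309.3]
tcp_rot: [-3.141, 0.0, 1.342]
contact_force: [1.7, -0.7, 0.5]
opening: 0.999
t 23.6 pos [646.3 211.2 309.3] rpy deg [-1.7996e+02  1.0000e-02  7.6910e+01] F [ 1.7 -0.7  0.5] open 0.999 q6 [0.31 0.54]
turn [-7.000e-04 -1.000e-04 -6.647e-01] shift now [-358.1 -101.8   -0.6] shift after turn [-219.1 -301.1   -0.7] dist 372.3
```

View pics/wrist12.png

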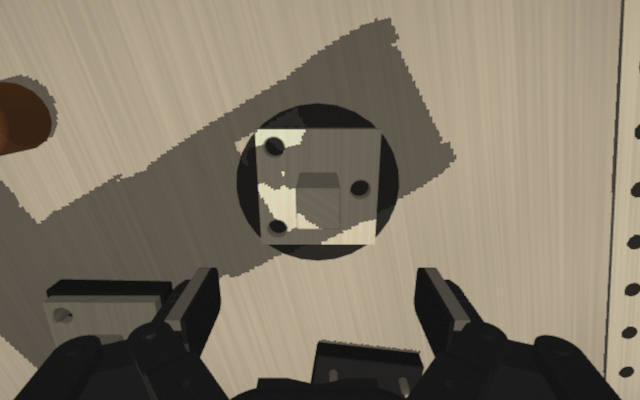

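```bash
python3 -m creep '[[0,0,-0.11,0,0,0,0],[0,0,-0.11,0,0,0,0],[0,0,-0.11,0,0,0,0],[0,0,-0.11,0,0,0,0],[0,0,-0.11,0,0,0,0],[0,0,-0.1,0,0,0,0],[0,0,0,0,0,0,0]]'; python3 tgt.py 466 -114.6 310 115
```

```text
clock: 24.23
eef_pos: [646.6, 211.3, 312.2]
tcp_rot: [3.135, 0.001, 2.023]
contact_force: [-0.5, 0.4, -0.2]
opening: 0.999
t 24.23 pos [646.6 211.3 312.2] rpy deg [1.7964e+02 4.0000e-02 1.1589e+02] F [-0.5  0.4 -0.2] open 0.999 q6 [ 0.31 -0.14]
turn [0.0063 0.0006 0.0156] shift now [-214.3 -304.8    0.4] shift after turn [-219.  -301.4    2.2] dist 372.6
```

```bash
python3 -m creep '[[0,0,0,-14,-19,0,0],[0,0,0,-23,-31,0,0],[0,0,0,-24,-33,0,0],[0,0,0,-24,-33,0,0],[0,0,0,-24,-33,0,0],[0,0,0,-24,-33,0,0],[0,0,0,-24,-33,0,0],[0,0,0,-24,-33,0,0],[0,0,0,-16,-22,0,0],[0,0,0,0,0,0,0]]'; python3 tgt.py 466 -114.6 310 115
```

```text
clock: 25.07
eef_pos: [479.2, -87.5, 306.3]
tcp_rot: [3.133, -0.0, 1.992]
contact_force: [-0.4, -0.1, 0.4]
opening: 1.005
t 25.07 pos [479.2 -87.5 306.3] rpy deg [179.51  -0.   114.14] F [-0.4 -0.1  0.4] open 1.005 q6 [-0.19 -0.61]
turn [ 0.0086  0.     -0.0151] shift now [-19.3 -23.1  -3.9] shift after turn [-19.  -23.4  -3.7] dist 30.4
```

```bash
python3 -m creep '[[0.005,0,-0.01,-8,-10,5,0],[0,0,0,0,0,10,0],[0,0,0,0,0,5,0],[0,0,0,0,0,0,0],[0,0,0,0,0,0,0]]'; python3 tgt.py 466 -114.6 206 115;python3 - <<'E'
from h import *
f=grab_frame("wrist"); cv2.imwrite(f"pics/wrist13.png",f["color"][:,:,::-1])
E
```

```text
clock: 25.48
eef_pos: [473.3, -99.7, 284.9]
tcp_rot: [3.136, 0.0, 1.986]
contact_force: [-0.6, 0.8, 0.5]
opening: 1.002
t 25.48 pos [473.3 -99.7 284.9] rpy deg [1.7970e+02 1.0000e-02 1.1377e+02] F [-0.6  0.8  0.5] open 1.002 q6 [-0.21 -0.63]
turn [ 0.0053  0.0003 -0.0215] shift now [-10.7 -13.1  78.9] shift after turn [-10.4 -12.9  78.9] dist 80.7
```

View pics/wrist13.png

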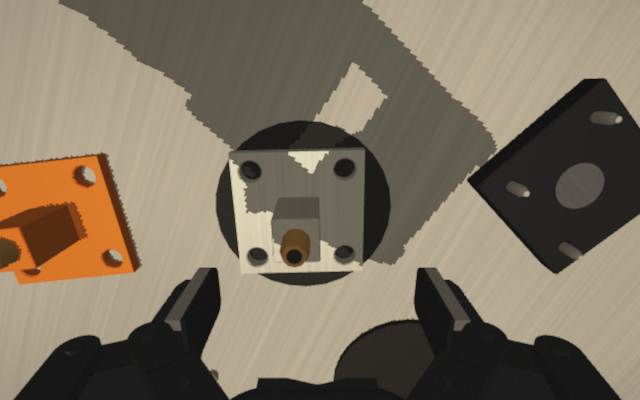

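Four-hole grey hose flange, as expected (holes near (250,171), (345,168), (257,256), (345,252)), spigot at (296,256).

```bash
python3 -m creep '[[0.004,0,-0.02,-9.5,-12,10,0],[0,0,0,0,0,16,0],[0,0,0,0,0,16,0],[0,0,0,0,0,10,0],[0,0,0,0,0,4,0],[0,0,0,0,0,0,0],[0,0,0,0,0,0,0]]'; python3 tgt.py 466 -114.6 206 115
```

```text
clock: 26.12
eef_pos: [470.0, -110.1, 228.4]
tcp_rot: [3.137, 0.002, 2.01]
contact_force: [-0.1, -0.2, -0.1]
opening: 1.001
t 26.12 pos [ 470.  -110.1  228.4] rpy deg [1.7971e+02 1.4000e-01 1.1517e+02] F [-0.1 -0.2 -0.1] open 1.001 q6 [-0.23 -0.67]
turn [0.0051 0.0025 0.003 ] shift now [-2.3 -5.6 22.4] shift after turn [-2.4 -5.5 22.4] dist 23.2
```

```bash
python3 -m creep '[[0.004,0.002,0.003,-2,-5,7,0],[0,0,0,0,0,7,0],[0,0,0,0,0,5,0],[0,0,0,0,0,0,0],[0,0,0,0,0,0,0]]'; python3 tgt.py 466 -114.6 206 115; python3 - <<'E'
from h import *
f=grab_frame("wrist"); cv2.imwrite(f"pics/wrist14.png",f["color"][:,:,::-1])
E
```

```text
clock: 26.53
eef_pos: [467.0, -114.4, 209.2]
tcp_rot: [3.138, 0.002, 2.007]
contact_force: [0.6, 0.1, 1.0]
opening: 1.006
t 26.53 pos [ 467.  -114.4  209.2] rpy deg [1.7982e+02 1.3000e-01 1.1500e+02] F [0.6 0.1 1. ] open 1.006 q6 [-0.24 -0.68]
turn [ 0.0031  0.0022 -0.0001] shift now [ 0.2 -1.   3.2] shift after turn [ 0.2 -1.   3.2] dist 3.4
```

View pics/wrist14.png

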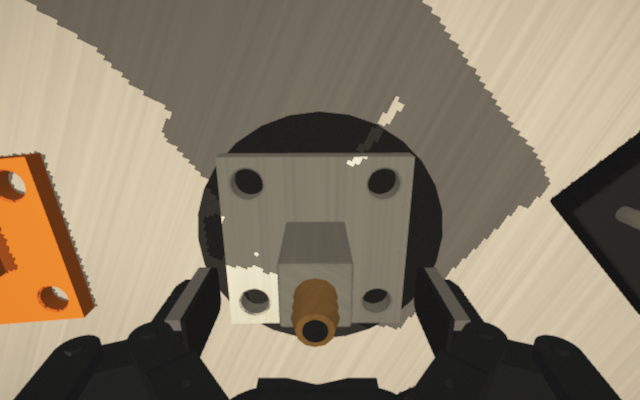

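```bash
python3 -m creep '[[0.003,0.002,0,0,-0.8,2,0.3],[0,0,0,0,0,0,0.6],[0,0,0,0,0,0,1],[0,0,0,0,0,0,1],[0,0,0,0,0,0,1],[0,0,0,0,0,0,1],[0,0,0,0,0,0,1]]' 60; python3 tgt.py 466 -114.6 206 115
```

```text
clock: 27.17
eef_pos: [466.5, -114.8, 207.9]
tcp_rot: [3.141, 0.001, 2.007]
contact_force: [-0.2, -0.9, -2.9]
opening: 0.341
t 27.17 pos [ 466.5 -114.8  207.9] rpy deg [1.7995e+02 4.0000e-02 1.1500e+02] F [-0.2 -0.9 -2.9] open 0.341 q6 [-0.24 -0.68]
turn [ 0.0008  0.0008 -0.0001] shift now [ 0.4 -0.4  1.9] shift after turn [ 0.4 -0.4  1.9] dist 2.0
```

```bash
python3 -m creep '[[0,0,0,0,0,-6,1],[0,0,0,0,0,-14,1],[0,0,0,0,0,-20,1],[0,0,0.1,0,0,-20,1],[0,0,0.12,0,0,-20,1],[0,0,0.12,0,0,-8,1],[0,0,0.12,0,0,0,1],[0,0,0.12,0,0,0,1],[0,0,0.12,0,0,0,1],[0,0,0.09,0,0,0,1]]'; python3 tgt.py 642.3 -12 290 69.3
```

```text
clock: 28.0
eef_pos: [464.5, -114.3, 302.4]
tcp_rot: [-3.139, 0.001, 1.187]
contact_force: [-0.4, 0.0, -2.7]
opening: 0.34
t 28.0 pos [ 464.5 -114.3  302.4] rpy deg [-1.7985e+02  3.0000e-02  6.7990e+01] F [-0.4  0.  -2.7] open 0.34 q6 [-0.24  0.14]
turn [-0.0027  0.0005 -0.0228] shift now [161.5 126.6  11.9] shift after turn [158.5 130.2  12.4] dist 205.5
```

```bash
python3 -m creep '[[0,0,0,14,11,0,1],[0,0,0,25,20,0,1],[0,0,0,28,22,0,1],[0,0,0,28,23,0,1],[0,0,0,26,21,0,1],[0,0,0,14,11,0,1],[0,0,0,6,5,0,1],[0,0,0,0,0,0,1],[0,0,0,0,0,0,1],[0,0,0,0,0,0,1]]'; python3 tgt.py 642.3 -12 262 69.3
```

```text
clock: 28.83
eef_pos: [624.2, -23.1, 302.3]
tcp_rot: [-3.133, 0.003, 1.178]
contact_force: [0.2, -0.0, -3.4]
opening: 0.34
t 28.83 pos [624.2 -23.1 302.3] rpy deg [-1.7949e+02  1.7000e-01  6.7470e+01] F [ 0.2 -0.  -3.4] open 0.34 q6 [-0.04  0.35]
turn [-0.009   0.0028 -0.032 ] shift now [17.3 12.8 40.1] shift after turn [16.8 13.  40.3] dist 45.5
```

```bash
python3 -m creep '[[-0.008,0.002,-0.03,16,12,8,1],[0,0,0,0,0,12,1],[0,0,0,0,0,10,1],[0,0,0,0,0,4,1],[0,0,0,0,0,0,1],[0,0,0,0,0,0,1]]'; python3 tgt.py 642.3 -12 250 69.3; python3 - <<'E'
from h import *
f=grab_frame("wrist"); cv2.imwrite(f"pics/wrist15.png",f["color"][:,:,::-1])
E
```

```text
clock: 29.33
eef_pos: [635.7, -17.0, 266.6]
tcp_rot: [-3.136, 0.004, 1.204]
contact_force: [0.3, -0.4, -2.0]
opening: 0.337
t 29.33 pos [635.7 -17.  266.6] rpy deg [-179.68    0.2    68.97] F [ 0.3 -0.4 -2. ] open 0.337 q6 [-0.03  0.34]
turn [-0.0057  0.0035 -0.0057] shift now [ 7.1  4.5 16.6] shift after turn [ 7.   4.4 16.6] dist 18.6
```

View pics/wrist15.png

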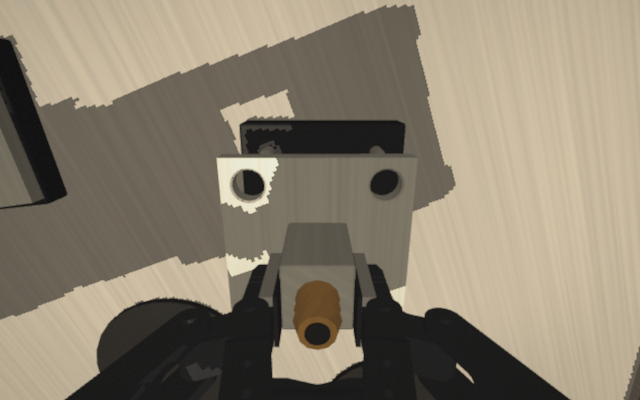

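```bash
python3 -m creep '[[-0.004,0.003,-0.005,7,4.3,5,1],[0,0,0,0,0,6,1],[0,0,0,0,0,3,1],[0,0,0,0,0,0,1],[0,0,0,0,0,0,1]]'; python3 tgt.py 642.3 -12 244 69.3
```

```text
clock: 29.8
eef_pos: [643.0, -11.9, 252.5]
tcp_rot: [3.141, -0.0, 1.209]
contact_force: [-0.9, 0.3, -1.5]
opening: 0.338
t 29.8 pos [643.  -11.9 252.5] rpy deg [ 1.7997e+02 -3.0000e-02  6.9250e+01] F [-0.9  0.3 -1.5] open 0.338 q6 [-0.02  0.34]
turn [ 0.0005 -0.0004 -0.0008] shift now [-0.4 -0.6  8.5] shift after turn [-0.4 -0.6  8.5] dist 8.5
```

```bash
python3 -m creep '[[0,0,0,0,-0.5,5,1],[0,0,0,0,0,3,1],[0,0,0,0,0,0,1],[0,0,0,0,0,0,1]]'; python3 tgt.py 642.3 -12 221.9 69.3;python3 - <<'E'
from h import *
f=grab_frame("wrist"); cv2.imwrite(f"pics/wrist16.png",cv2.resize(f["color"][100:300,180:440,::-1],None,fx=3,fy=3))
print(sense()["eef_pos"])
E
```

```text
clock: 30.13
eef_pos: [642.5, -11.6, 243.7]
tcp_rot: [3.141, -0.0, 1.209]
contact_force: [-0.2, 0.5, -2.4]
opening: 0.335
t 30.13 pos [642.5 -11.6 243.7] rpy deg [ 1.7998e+02 -2.0000e-02  6.9270e+01] F [-0.2  0.5 -2.4] open 0.335 q6 [-0.02  0.34]
turn [ 0.0004 -0.0004 -0.0006] shift now [-0.5 -0.  21.8] shift after turn [-0.5 -0.  21.8] dist 21.8
[642.4612948  -11.58147294 243.70975553]
```

View pics/wrist16.png

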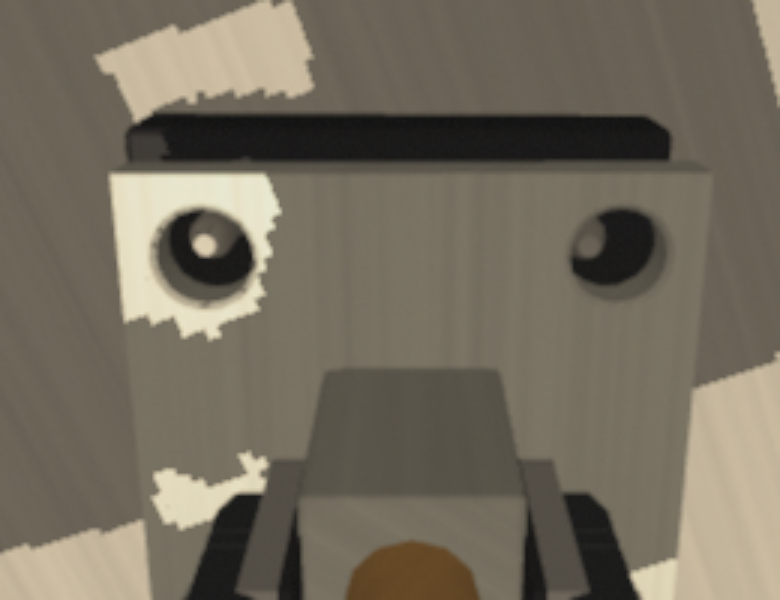

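```bash
python3 - <<'E'
from h import *
f=grab_frame("wrist")
q=lambda L:[(x/3+180-.33,y/3+100-.33) for x,y in L]
h=ray(f,q([(204,255),(618,254)]),51.8); s=ray(f,q([(204,243),(590,241)]),38)
a=np.radians(69.3); u=np.array([np.cos(a),np.sin(a)]); v=np.array([np.sin(a),-np.cos(a)])
d=s-h; print(h.round(1),s.round(1),"tool dx",(d@u).round(1),"dy",(d@v).round(1),np.hypot(*(h[0]-h[1])),np.hypot(*(s[0]-s[1])))
E
```

```text
[[622.6  34.2]
 [686.4  10.2]] [[619.4  33.6]
 [683.8   9.5]] tool dx [-1.7 -1.5] dy [-2.8 -2.2] 68.1903795232099 68.69808293862123
```

```bash
python3 -m creep '[[0,0,0,-1.5,-2.3,0,1],[0,0,0,0,0,2,1],[0,0,0,0,0,0,1],[0,0,0,0,0,0,1]]'; python3 tgt.py 642.3 -12 221.9 69.3;python3 - <<'E'
from h import *
f=grab_frame("wrist"); cv2.imwrite(f"pics/wrist17.png",cv2.resize(f["color"][100:300,180:440,::-1],None,fx=3,fy=3))
E
```

```text
clock: 30.57
eef_pos: [639.7, -12.3, 242.2]
tcp_rot: [3.14, -0.001, 1.209]
contact_force: [0.9, 0.0, -2.6]
opening: 0.341
t 30.57 pos [639.7 -12.3 242.2] rpy deg [ 1.7993e+02 -4.0000e-02  6.9270e+01] F [ 0.9  0.  -2.6] open 0.341 q6 [-0.02  0.34]
turn [ 0.0013 -0.0006 -0.0006] shift now [ 1.2  2.3 20.3] shift after turn [ 1.2  2.4 20.3] dist 20.4
```

View pics/wrist17.png

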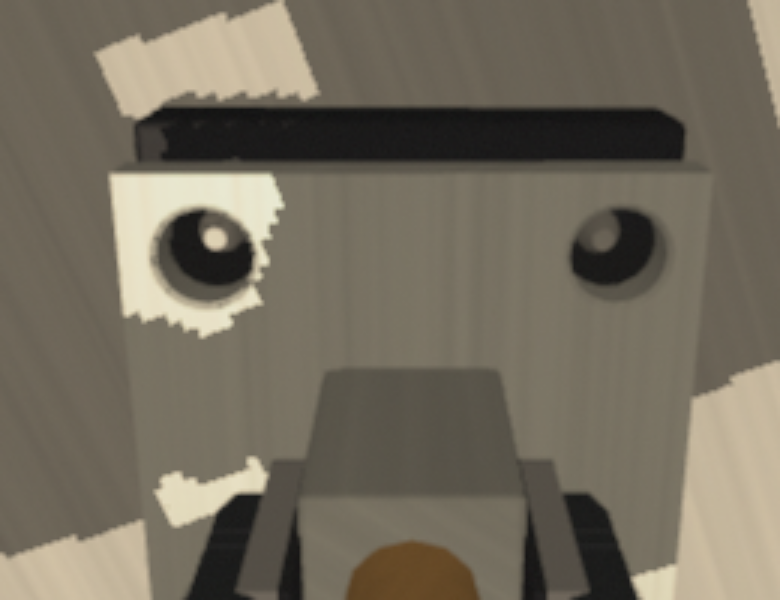

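Good. Lower.

```bash
python3 -m creep '[[0,0,0,0.3,0.3,4,1],[0,0,0,0,0,5,1],[0,0,0,0,0,4,1],[0,0,0,0,0,1.5,1],[0,0,0,0,0,0,1],[0,0,0,0,0,0,1]]'; python3 tgt.py 640 -12 221.9 69.3
```

```text
clock: 31.12
eef_pos: [640.1, -12.1, 225.7]
tcp_rot: [3.141, -0.001, 1.209]
contact_force: [-0.0, -0.8, -2.3]
opening: 0.34
t 31.12 pos [640.1 -12.1 225.7] rpy deg [ 1.7995e+02 -3.0000e-02  6.9270e+01] F [-0.  -0.8 -2.3] open 0.34 q6 [-0.02  0.34]
turn [ 0.0009 -0.0005 -0.0006] shift now [ 0.  -0.1  3.8] shift after turn [ 0.  -0.1  3.8] dist 3.8
```

```bash
python3 -m creep '[[0,0,0,0,0,2,1],[0,0,0,0,0,1.5,1],[0,0,0,0,0,1,1],[0,0,0,0,0,0.5,1],[0,0,0,0,0,0,1]]'; python3 tgt.py 640 -12 221.9 69.3
```

```text
clock: 31.53
eef_pos: [640.4, -12.1, 222.1]
tcp_rot: [3.14, -0.001, 1.209]
contact_force: [-0.4, 0.0, -2.3]
opening: 0.339
t 31.53 pos [640.4 -12.1 222.1] rpy deg [ 1.7993e+02 -4.0000e-02  6.9260e+01] F [-0.4  0.  -2.3] open 0.339 q6 [-0.02  0.34]
turn [ 0.0013 -0.0007 -0.0006] shift now [-0.1 -0.4  0.2] shift after turn [-0.1 -0.4  0.2] dist 0.4
```

```bash
python3 -m creep '[[0,0,0,0,0,1,1],[0,0,0,0,0,0,1],[0,0,0,0,0,0,0.6],[0,0,0,0,0,0,0.2],[0,0,0,0,0,0,0],[0,0,0,0,0,-8,0],[0,0,0,0,0,-18,0],[0,0,0,0,0,-28,0],[0,0,0,0,0,-32,0],[0,0,0,0,0,-12,0]]'; python3 tgt.py 560 -450 330 69; python3 - <<'E'
from h import *
f=grab_frame("wrist"); cv2.imwrite(f"pics/wrist18.png",f["color"][:,:,::-1])
E
```

```text
clock: 32.37
eef_pos: [639.7, -12.1, 321.4]
tcp_rot: [-3.139, 0.001, 1.209]
contact_force: [1.2, 0.2, 1.1]
opening: 1.0
t 32.37 pos [639.7 -12.1 321.4] rpy deg [-1.7983e+02  5.0000e-02  6.9260e+01] F [1.2 0.2 1.1] open 1.0 q6 [-0.02  0.34]
turn [-0.003   0.0008  0.0045] shift now [-437.8   80.6   -8.5] shift after turn [-437.4   82.6   -8.6] dist 445.2
```

View pics/wrist18.png

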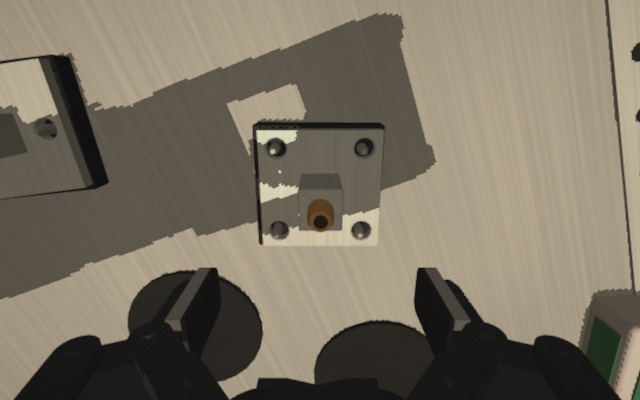

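Seated, with studs in all four holes. I'll move the arm aside to check everything from the top and side.

```bash
python3 -m creep '[[0,0,0,-20,3,-2,0],[0,0,0,-36,7,-2,0],[0,0,0,-38,7,-2,0],[0,0,0,-38,7,-2,0],[0,0,0,-38,7,-2,0],[0,0,0,-38,7,-2,0],[0,0,0,-38,7,-2,0],[0,0,0,-38,7,0,0],[0,0,0,-38,7,0,0],[0,0,0,-38,7,0,0]]'; python3 -m creep '[[0,0,0,-38,30,0,0],[0,0,0,-38,38,0,0],[0,0,0,-38,38,0,0],[0,0,0,-38,38,0,0],[0,0,0,-38,38,0,0],[0,0,0,-20,20,0,0],[0,0,0,0,0,0,0],[0,0,0,0,0,0,0],[0,0,0,0,0,0,0],[0,0,0,0,0,0,0]]'; python3 - <<'E'
from h import *
for n,w in (("side",(150,320,200,390)),("top",(110,290,180,480))):
    f=grab_frame(n); cv2.imwrite(f"pics/{n}19.png",f["color"][:,:,::-1])
    a,b,c,d=w; k=min(800/(d-c),600/(b-a)); cv2.imwrite(f"pics/{n}19z.png",cv2.resize(f["color"][a:b,c:d,::-1],None,fx=k*.99,fy=k*.99,interpolation=cv2.INTER_CUBIC))
E
```

```text
clock: 33.25
eef_pos: [573.5, -379.2, 336.6]
tcp_rot: [3.139, -0.004, 1.22]
contact_force: [0.9, -0.6, 0.2]
opening: 0.999
clock: 34.08
eef_pos: [661.8, -606.7, 326.0]
tcp_rot: [-3.136, -0.005, 1.211]
contact_force: [0.4, -0.0, -0.6]
opening: 1.001
```

View pics/top19.png

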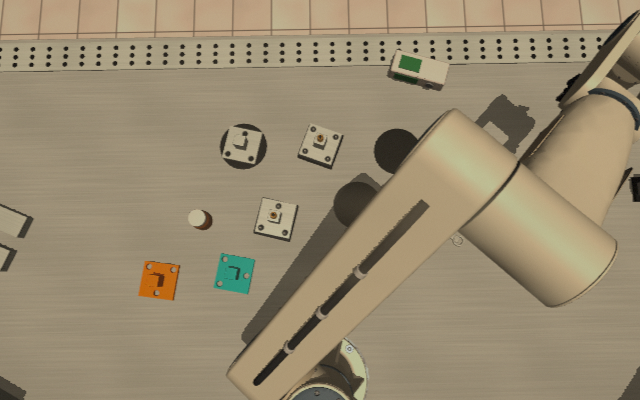

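View pics/side19z.png

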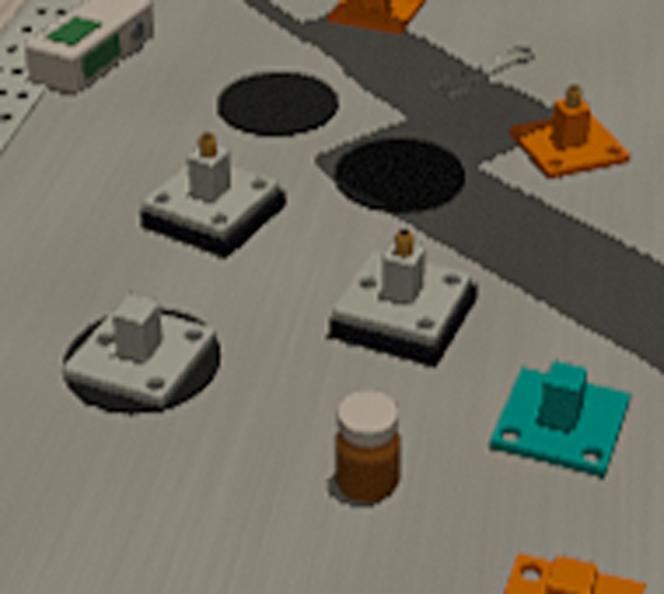

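```bash
python3 - <<'E'
from h import *
f=grab_frame("top"); g=cv2.cvtColor(f["color"],cv2.COLOR_RGB2GRAY)
def near(xy,yaw,m,z):
    R=np.array([[np.cos(yaw),-np.sin(yaw)],[np.sin(yaw),np.cos(yaw)]]); return proj(f,np.c_[m@R.T+xy,np.full(len(m),z)])
for n,xy,yaw,m,z in (("blank",(646,211.5),-.228,H3,16),("hose3",(431,115.5),-.228,H3,30),("hose4",(640,-12),1.21,H4,30)):
    c=np.array([cen(g,p,4) for p in near(np.array(xy),yaw,m,z)]); t,th,e=fit(m,ray(f,c,z)); print(n,t.round(1),np.degrees(th).round(1),round(e,2))
s=sense(); print(s["clock"],abs(s["qvel"]).max())
E
```

```text
blank [647.1 212.3] -13.1 0.14
hose3 [432.5 114.2] -12.7 0.06
hose4 [641.5 -11.7] 69.5 0.27
34.2333 0.010403440020352756
```

All three parts check out, the arm is clear and the jar and wrench are undisturbed.

```bash
python3 -m creep '[[0,0,0,0,0,0,0],[0,0,0,0,0,0,0]]'; python3 -c "
from rig import job; print(job.sign_off())"
```

```text
clock: 34.4
eef_pos: [662.3, -604.9, 328.4]
tcp_rot: [-3.137, -0.004, 1.212]
contact_force: [1.0, -0.7, -1.1]
opening: 0.999
the job is handed in; nothing more can be done
None
```

The job is done and handed in at about 34 s of the 102 s allowed. I parked the blank on the empty pad, fitted the three-hole hose flange on the three-stud port, moved the blank to that flange's old pad, and fitted the four-hole hose flange on the four-stud port.

**Last checks:**
- **Hose flanges:** both sit flat on their ports in the wrist, top and side pictures. Each was let go less than 1 mm from its expected seated height, and studs show in the holes.
- **Blank:** it lies flat on its pad. In the top view its centre is about 2 mm from the pad's centre as measured in the same view.
- **Forces:** every wrist force I read stayed within about 6 N, including the weight of the part.
- **Jar and wrench:** the arm never went near either. The jar looks unmoved. In the last top picture the arm hid most of the wrench, but the side view still shows it lying in place.

**Disagreements:**
- The top camera and the wrist camera differed by about 3 mm on the four-stud port. I used the wrist view of the stud tips through the holes, and the flange went down without resistance.
- The side view put the pad's centre about 5 mm off in y from the top view. I set it aside in favour of the top and wrist views, which agree to about 2 mm.

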